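Hang the filled sample cups to dry and set the rack's timer

TASK

Take the dry steel cup down from the drying rack and stand it upright on the bench in front of the rack, and hang every filled brass cup by its wooden-gripped handle on the rack, each on a hook of its own. When all of that is done, roll the timer's two thumbwheels until 2 is squarely uppermost on the left wheel and 4 on the right one, and then press the timer's start button fully down and let it go.

Things in the scene. Friction and masses are not known exactly. Their poses are not given: they have to be found in the camera images.
- pail_0_grip (a point): Centre of a filled cup's wooden grip (absent in some starts). Brass cup 58 mm across, 40 mm high, filled; a stiff wire bail rises from it to a wooden block 24 x 44 x 24 mm (own x, y, z). The block's centre, this point, is 104 mm above the cup's underside, its underside 92 mm, its top 116 mm. Own z is up when it stands; half a turn about z makes no difference. About 0.28 kg.
- pail_1_grip (a point): As pail_0_grip, another filled cup of the same kind (absent in some starts). The bail's two rods, 5 mm thick, lie in the own y-z plane: under the block they are 27 mm clear of each other in y for 20 mm down, then flare to the cup's sides, 63 mm apart from 52 mm above the cup's underside on down. The space under the block is thus open along own x, both ways, for a hook.
- pail_2_grip (a point): As pail_0_grip, another filled cup of the same kind (absent in some starts). The block is best taken from above across its 44 mm length (own y), which leaves the space under its middle free for a hook; below the block nothing stands out beyond 22 mm in y until 60 mm above the cup's underside. The cups start upright on the bench, on the robot's side of the rack, about 10 cm apart.
- hook_0 (a point): Hook 0, leftmost of three alike, 100 mm apart, on the fixed drying rack. A level steel rod 10 mm thick pointing to own -x, towards the robot. This point: middle of the seat (a flat rubber saddle on the rod, 14 mm wide), 122 mm above the bench. 20 mm behind it (+x) is a collar 4 mm higher than the rod; 22 mm in front of it the rod's end turns up, to 16 mm above the rod's top. Own y runs along the row to the left, z up.
- hook_1 (a point): Hook 1, the middle one, as hook 0. A cup hangs when the underside of its wooden block lies on the seat, between collar and upturned end, the block's own y across the rod; its grip centre is then 12 mm above this point and the cup's underside 30 mm above the bench. A hanging cup that is knocked sways for a while, which does no harm.
- hook_2 (a point): Hook 2, rightmost, as hook 0. The rack's cross bar is 105 mm behind the seats (+x), its top 33 mm above them; posts stand at its two ends. Any cup may go on any hook, one cup to a hook; at the start only the dry steel cup hangs, on the middle hook. To the right of the rack stands a fixed stack of trays, 0.33 m high.
- left_wheel (a joint): Left thumbwheel of the timer, rad. The numerals 0 to 5 stand round its rim 1.047 rad (60 degrees) apart; the value is 1.047 times the uppermost numeral. It grows as the wheel's top rolls away from the robot (own +x of its axis point). End stops at -0.1 and 5.4; light friction (0.05 N m); no clicks; it stays where it is left.
- right_wheel (a joint): Right thumbwheel of the timer, rad. The numerals 0 to 5 stand round its rim 1.047 rad (60 degrees) apart; the value is 1.047 times the uppermost numeral. It grows as the wheel's top rolls away from the robot (own +x of its axis point). End stops at -0.1 and 5.4; light friction (0.05 N m); no clicks; it stays where it is left.
- dry_grip (a point): Centre of the wooden grip of the dry steel cup that hangs on the rack at the start. Same bail, same block (24 x 44 x 24 mm, own x, y, z) and same heights as pail_0_grip, so this point is 104 mm above the cup's underside; but the cup is narrow, 43 mm across and 50 mm high, of plain steel and empty, and the bail's rods are 47 mm apart at the cup.
- start_top (a point): Centre of the top of the timer's start button: a round spring button, 20 mm in diameter, on top of the housing behind the two wheels, midway between them. Pressed straight down it gives way 5 mm, with 4 N at full travel, and springs back.
- start (a joint): Travel of the start button, m: 0 up, 0.005 fully down.
- left_wheel_axis (a point): Centre of the left thumbwheel, on its axle, 42 mm above the bench; fixed to the timer's housing (148 x 144 mm in x and y, its top 12 mm above this point). The axle lies along own y, own x points away from the robot, z up. The wheel is 26 mm wide (y) and 60 mm in diameter at the numerals. The right wheel is 70 mm beside it.
- right_wheel_axis (a point): As left_wheel_axis, for the right thumbwheel. Midway between the numerals each wheel has 6 ribs, 5 mm thick, out to 40 mm from the axle (30 degrees either side of the top when a numeral is squarely uppermost). A fingertip held 32 to 34 mm above the axle clears the rim and can push a rib to or fro while it is within about 34 degrees of the top.
Things that resemble listed ones, but are neither listed nor needed, are in the scene too. Leave any purple or red look-alike of the part that bears pail_0_grip alone.

How it is judged (in metres and radians):
On the way, in this order (a step that is already met when the one before it is completed fails the run):
1. every filled brass cup hangs by its grip on a hook, and the dry steel cup stands upright on the bench in front of the rack, all released (((horizontal distance between pail_0_grip and hook_0 below 0.02 m and z of pail_0_grip in the frame of hook_0 between 0.004 and 0.02 m) or (horizontal distance between pail_0_grip and hook_1 below 0.02 m and z of pail_0_grip in the frame of hook_1 between 0.004 and 0.02 m) or (horizontal distance between pail_0_grip and hook_2 below 0.02 m and z of pail_0_grip in the frame of hook_2 between 0.004 and 0.02 m)) and angle between each of pail_0_grip, pail_1_grip, pail_2_grip's own z axis and vertical below 0.4 rad and contact force between each of pail_0, pail_1, pail_2, dry and the fingers below 0.05 N and ((horizontal distance between pail_1_grip and hook_0 below 0.02 m and z of pail_1_grip in the frame of hook_0 between 0.004 and 0.02 m) or (horizontal distance between pail_1_grip and hook_1 below 0.02 m and z of pail_1_grip in the frame of hook_1 between 0.004 and 0.02 m) or (horizontal distance between pail_1_grip and hook_2 below 0.02 m and z of pail_1_grip in the frame of hook_2 between 0.004 and 0.02 m)) and ((horizontal distance between pail_2_grip and hook_0 below 0.02 m and z of pail_2_grip in the frame of hook_0 between 0.004 and 0.02 m) or (horizontal distance between pail_2_grip and hook_1 below 0.02 m and z of pail_2_grip in the frame of hook_1 between 0.004 and 0.02 m) or (horizontal distance between pail_2_grip and hook_2 below 0.02 m and z of pail_2_grip in the frame of hook_2 between 0.004 and 0.02 m)) and height (world z) of dry_grip between 0.095 and 0.112 m and angle between dry_grip's own z axis and vertical below 0.2 rad and linear speed of dry below 0.05 m/s and x of dry_grip in the frame of hook_0 below -0.06 m and x of dry_grip in the frame of hook_1 below -0.06 m and x of dry_grip in the frame of hook_2 below -0.06 m), for 0.3 s.
2. the timer is set: 2 uppermost on the left wheel, 4 on the right (value of joint left_wheel between 1.894 and 2.294 rad and value of joint right_wheel between 3.989 and 4.389 rad), for 0.3 s.
3. the start button is pressed (value of joint start above 0.0035 m), for 0.05 s.
At the end, for the whole second after the job is handed in: Filled cups hang: grip centre within 20 mm of a seat (horizontally), 4-20 mm above it, tilt under 0.4 rad. Steel cup upright and still on the bench, 60 mm or more in front of the seats. All released. Wheels within 0.2 rad of 2.094 (left), 4.189 (right). Button pressed 3.5 mm, now up (all of step 1 and all of step 2 and value of joint start below 0.0015 m and velocity of joint left_wheel between -0.05 and 0.05 rad/s and velocity of joint right_wheel between -0.05 and 0.05 rad/s); the robot touches nothing.
Of pail_0, pail_1, pail_2 only 2 to 3 are there at a start; the rules pass over those that are not, and their reading is None.
At some moment in a run one of pail_0, pail_1, pail_2 may be knocked a few centimetres aside while the robot is not near it.
Once in a run the grip may slacken for a moment while it holds something.
It also fails if it takes over 200 s, if anything falls off the work surface, if the arm or the gripper's body presses on something with over 40 N, if the wrist force passes 120 N, or if a joint passes its speed limit or range.

ROBOT

A 6-joint arm with a two-finger parallel gripper is mounted at the origin on a cart in front of the work surface, level with it; the furniture and walls round the work are solid. World frame = base frame: x ahead of the robot, y to its left, z up, the work surface at z = 0. Lengths are in m, angles in degrees, forces in N, time in s.
With the tool pointing down it reaches from about 0.25 to 0.725 m from the base axis. Payload 9.7 kg.
Tool frame: the origin (TCP) lies midway between the tips of the shut fingers; the grasp point (between the pads) lies bot.hold_point_z behind it (bot.hold_point_z is the distance from the TCP to the grasp point, in m); z points along the fingers, y is the line along which they close (so a half turn about z gives the same grasp; the last joint's range is limited). The gripper opens to 85 mm and grips with 20 to 120 N. Pads are 22 mm wide; open, the fingers measure 114 mm over their backs; the gripper's body (76 mm by 85 mm) begins 54 mm behind the grasp point. The pads swing forward as they close: fully open they stand 13 mm farther back than shut.
Start: joints at [70.703, 4.979, 10.078, 95.1, 0, 90], TCP at [0.182, 0.519, 0.193] pointing down, gripper open.
Joint ranges: [-179.16, 179.16], [-48.56, 103.87], [-65.8, 70.77], [-126.05, 130.52], [-82.76, 87.17], [-180, 180]. Speed limits (degrees/s): [127.2, 127.2, 147.25, 180, 180, 180].

INTERFACE

Orientations are given as [roll, pitch, yaw] about the fixed x, y, z axes, in that order (R = Rz(yaw) Ry(pitch) Rx(roll)).
In Python, from workcell import bot, camera, camera_model, ticket gives the robot as it stands.
- The arm moves only by the tool send_rows, never from a script. Its argument "targets" is text: rows parted by semicolons, each of 5 numbers parted by spaces: the shift along the tool's x, y, z in mm, then the turn about the tool's z in degrees, then the closure in counts, from 0 (fully open) to 255 (shut). A call has 1 to 20 rows; each row is the pose to reach, as a shift and turn from the pose commanded when the call began, along the tool's axes at that moment; what a row does not reach only later rows make up. A row lasts 1/8 s, in which the tool goes at most 62.5 mm and 10.7 degrees, less where a joint would pass 70% of its speed; a pose out of reach is approached as far as the arm can. A call with a gripper value outside its range is refused whole. The fingers move at their own pace and stop on an object; "newtons" is the grip in N (left out, the last holds). Time passes only in rows, so rows that repeat a pose let the fingers close. It gives the time, the measured TCP pose, the force, the opening and the grip force at its end, in the units of the state.
- bot.get_obs(): the state, without advancing time (a new reading comes with each control period).
- camera(name): name is "scene" or "top" or "wrist"; returns the picture (420x560x3 uint8, blue, green, red); there is no depth.
- camera_model(name): a dict with "K" (3x3 intrinsics, pixels), "pose" (4x4, takes a point from camera to world coordinates); the wrist camera has in their place "T_tool_cam" (4x4, takes a point from camera to tool coordinates, whose origin is the TCP and whose axes are the flange's). Camera axes: x right, y down, z forward; pixel columns grow to the right and rows downward; lengths in m; the calibration is good to about 2 mm. A picture is of the moment at which its call begins: read the wrist's pose just before it. camera_model takes no time and is no camera call.
- ticket.job_done(): hands the job in; it is judged then, once.
The state is a dict: "time": time; "q": joint angles; "qd": joint speeds; "joint_efforts": joint torques, N m; "ee_pos": TCP position; "tcp_rot": TCP orientation; "wrist_force": force on the tool from outside, world axes, zero at the start; "torque": the same for the moment, N m; "opening": finger opening in m; "grasp_force": force on a finger pad.
Only numpy, scipy, OpenCV 4.12 (cv2) and the standard library are available. Lean on these libraries where they do the work, as an engineer would, in place of code of your own. Each camera call takes 0.05 s, during which the arm holds its last target. There are 200 camera calls.

## Working session

There is one attempt and no reset: what is moved stays moved. The work goes in short steps, Python scripts to look and compute and a tool call to move; the robot and the scene stay as the last step left them, time stands still between calls to the robot, and variables do not carry over. Pictures are saved under pics/ and viewed, at most 14 in all, crops included, and the job is handed in when it is done.

Besides the shell and the picture viewer there is one more tool, called as name(argument=value, ...) on one line, values as JSON. send_rows: Moves the arm, as the interface text tells. Its arguments: {"type":"object","properties":{"targets":{"type":"string"},"newtons":{"type":"number"}},"required":["targets"]}

```bash
ls; mkdir -p pics; python3 - <<'E'
from workcell import bot,camera,camera_model
import cv2,numpy as np
np.set_printoptions(precision=4,suppress=True)
print(bot.get_obs(),bot.hold_point_z)
for n in("scene","top"):
    cv2.imwrite(f"pics/{n}0.png",camera(n));print(n,camera_model(n))
print(camera_model("wrist"))
E
```

```text
pics
{'time': 0.0, 'q': array([70.7029,  5.0114, 10.034 , 95.0987,  0.0008, 89.9991]), 'qd': array([-0.0174,  0.0327,  0.0816,  0.0067,  0.0539,  0.0357]), 'joint_efforts': array([ -0.0005, -52.0391,  46.4803,   0.0163,   0.    ,  -0.    ]), 'ee_pos': array([0.1817, 0.5188, 0.1923]), 'tcp_rot': array([-179.9239,   -0.0008,  160.7038]), 'wrist_force': array([ 0.5043,  0.212 , -0.4535]), 'torque': array([-0.0502, -0.0206, -0.0247]), 'grasp_force': 0.0, 'opening': 0.08518852151973914} 0.0187
scene {'K': array([[476.4696,   0.    , 277.3315],
       [  0.    , 476.4696, 209.5245],
       [  0.    ,   0.    ,   1.    ]]), 'pose': array([[ 0.7633, -0.2999,  0.5722, -0.2848],
       [-0.6456, -0.3853,  0.6593, -0.9462],
       [ 0.0227, -0.8727, -0.4878,  0.7923],
       [ 0.    ,  0.    ,  0.    ,  1.    ]])}
top {'K': array([[422.1599,   0.    , 277.2637],
       [  0.    , 422.1599, 208.8377],
       [  0.    ,   0.    ,   1.    ]]), 'pose': array([[-0.0121, -0.9913,  0.1312,  0.3673],
       [-0.9997,  0.009 , -0.0238,  0.0251],
       [ 0.0224, -0.1315, -0.9911,  1.4256],
       [ 0.    ,  0.    ,  0.    ,  1.    ]])}
{'K': array([[368.7088,   0.    , 272.9029],
       [  0.    , 368.7088, 207.8621],
       [  0.    ,   0.    ,   1.    ]]), 'T_tool_cam': array([[-0.0011, -0.9497, -0.3131,  0.0809],
       [ 1.    , -0.001 , -0.0008,  0.0011],
       [ 0.0004, -0.3131,  0.9497, -0.1808],
       [ 0.    ,  0.    ,  0.    ,  1.    ]])}
```

View pics/scene0.png

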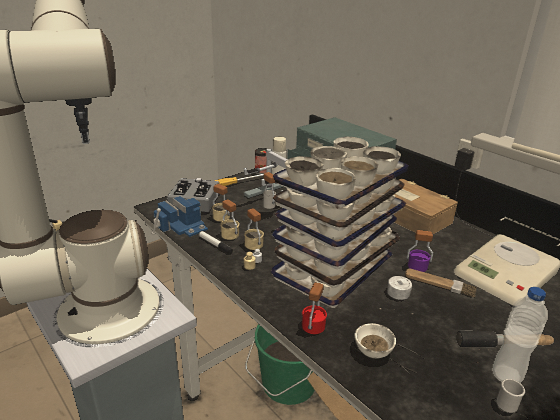

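View pics/top0.png

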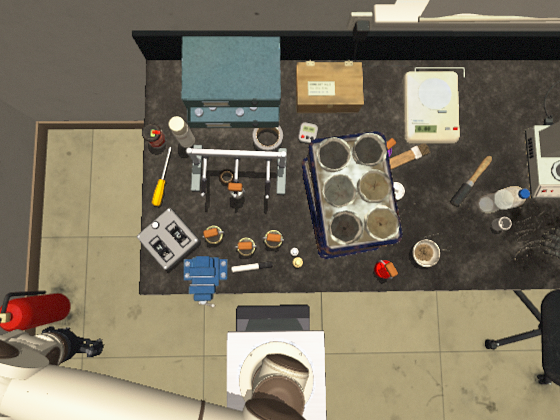

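Scene: in the top view, three brass cups with orange grips stand at (213,235), (246,246) and (273,238). The rack hooks run from (207,190) to (267,190), with the steel cup on the middle one at (236,187). The timer is at (168,238), turned. The purple and red look-alikes are behind the tray stack at (390,150) and (385,270). Next I'll confirm with an enlarged crop and measure the grips.

```bash
cat > h.py <<'E'
from workcell import bot,camera,camera_model
import cv2,numpy as np
from scipy.spatial.transform import Rotation as R
np.set_printoptions(precision=4,suppress=True)
def pose(o=None):
    o=o or bot.get_obs(); T=np.eye(4);T[:3,:3]=R.from_euler('xyz',o['tcp_rot'],degrees=True).as_matrix();T[:3,3]=o['ee_pos'];return T
def cast(name,uv,z,T=None):
    m=camera_model(name); P=m['pose'] if 'pose' in m else T@m['T_tool_cam']
    uv=np.atleast_2d(np.array(uv,float)); d=np.c_[uv,np.ones(len(uv))]@np.linalg.inv(m['K']).T@P[:3,:3].T
    return P[:3,3]+d*((z-P[2,3])/d[:,2])[:,None]
def blobs(mask,amin=20):
    c,_=cv2.findContours(mask.astype('uint8'),cv2.RETR_EXTERNAL,cv2.CHAIN_APPROX_NONE)
    return [x for x in c if cv2.contourArea(x)>=amin]
def orange(im):
    h=cv2.cvtColor(im,cv2.COLOR_BGR2HSV); return cv2.inRange(h,(5,130,90),(16,255,255))
def rel(p,T):  # world point -> shift in tool axes (mm) from the TCP
    return (T[:3,:3].T@(np.asarray(p)-T[:3,3]))*1000
E
python3 - <<'E'
from h import *
im=cv2.imread('pics/top0.png')
cv2.imwrite('pics/crop0.png',cv2.resize(im[130:278,135:300],None,fx=4,fy=4,interpolation=cv2.INTER_CUBIC))
for c in blobs(orange(im),15):
    (u,v),wh,a=cv2.minAreaRect(c)
    if 135<u<300 and v<290:
        z=.146 if v<210 else .116
        b=cast('top',cv2.boxPoints(((u,v),wh,a)),z)
        e=b[1]-b[0];f=b[2]-b[1];l=e if np.linalg.norm(e)>np.linalg.norm(f) else f
        print(np.round((u,v)),wh,cast('top',(u,v),z)[0],'long deg',np.degrees(np.arctan2(l[1],l[0])),np.linalg.norm(e),np.linalg.norm(f))
E
```

```text
[244. 246.] (7.0, 13.0) [0.4273 0.0963 0.116 ] long deg -90.6243466197842 0.040141756423477615 0.02157234877545646
[274. 237.] (13.51978588104248, 7.690153121948242) [0.4517 0.0063 0.116 ] long deg -97.73052077396342 0.023846669919024618 0.041985754936463726
[210. 233.] (7.809497356414795, 14.317411422729492) [0.4682 0.2027 0.116 ] long deg -77.93204705591998 0.044055652015348924 0.02432350265929369
[234. 186.] (8.0, 13.0) [0.6087 0.125  0.146 ] long deg -90.43899875976854 0.03992255765731881 0.024990751858957355
[158. 140.] (7.284643650054932, 14.763543128967285) [0.7551 0.3631 0.146 ] long deg -27.047625598719595 0.04631520292155535 0.023032743034311343
```

View pics/crop0.png

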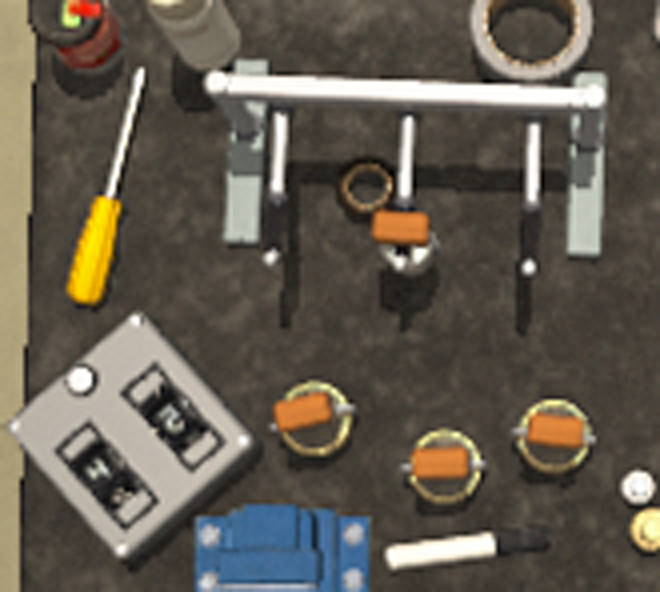

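```bash
cat >> h.py <<'E'
def to(p,yaw=None):
    T=pose();y=bot.get_obs()['tcp_rot'][2]
    print('shift',np.round(rel(p,T),1),'turn',None if yaw is None else round(-((yaw-y+180)%360-180),1))
E
python3 - <<'E'
from h import *
c=lambda p:(np.array(p)/4+[135,130])-.375
print('tips',cast('top',c([(270,256),(529,267)]),.137))
print('collar',cast('top',c([(279,192),(532,203)]),.12))
print('bar',cast('top',c([(217,82),(596,95)]),.155))
print('timer corners',cast('top',c([(137,318),(247,440),(122,552),(14,427)]),.054))
print('wheels L,R',cast('top',c([(108,478),(172,418)]),.072),'btn',cast('top',c([(80,380)]),.06))
print('stack',cast('top',[(310,150),(325,255)],.33))
to([.38,.11,.36],180)
E
```

```text
tips [[0.5873 0.2252 0.137 ]
 [0.577  0.0258 0.137 ]]
collar [[0.641  0.2214 0.12  ]
 [0.6307 0.023  0.12  ]]
bar [[ 0.7203  0.2646  0.155 ]
 [ 0.7083 -0.0272  0.155 ]]
timer corners [[0.5511 0.3455 0.054 ]
 [0.4508 0.2549 0.054 ]
 [0.3624 0.3534 0.054 ]
 [0.4633 0.4422 0.054 ]]
wheels L,R [[0.4208 0.3614 0.072 ]
 [0.4679 0.3118 0.072 ]] btn [[0.5003 0.3887 0.06  ]]
stack [[ 0.6701 -0.0906  0.33  ]
 [ 0.3907 -0.1233  0.33  ]]
shift [-322.3 -320.5 -167.3] turn -19.3
```

send_rows(targets="-100 -100 -167 -5 0; -200 -200 -167 -10 0; -322 -320 -167 -19 0; -322 -320 -167 -19.3 0; -322 -320 -167 -19.3 0; -322 -320 -167 -19.3 0; -322 -320 -167 -19.3 0; -322 -320 -167 -19.3 0; -322 -320 -167 -19.3 0; -322 -320 -167 -19.3 0; -322 -320 -167 -19.3 0; -322 -320 -167 -19.3 0; -322 -320 -167 -19.3 0; -322 -320 -167 -19.3 0", newtons=40)

```text
time: 1.85
ee_pos: [0.3798, 0.111, 0.36]
tcp_rot: [-180.0, -0.0, -180.0]
wrist_force: [-0.3, -0.8, 0.0]
opening: 0.0854
grasp_force: 0.0
```

```bash
python3 - <<'E'
from h import *
T=pose();im=camera('wrist');cv2.imwrite('pics/w1.png',im);np.save('w1.npy',T);print(T)
E
```

```text
[[-1.     -0.0009 -0.      0.3798]
 [-0.0009  1.     -0.      0.111 ]
 [ 0.     -0.     -1.      0.36  ]
 [ 0.      0.      0.      1.    ]]
```

View pics/w1.png

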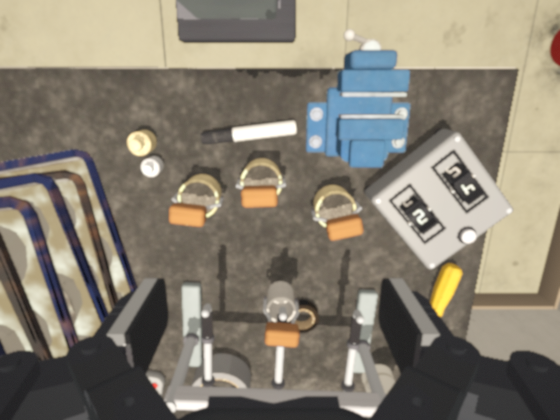

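The wrist view shows the grips at (188,215), (260,197), (345,228) and the dry grip at (282,334). Hook tips are near (207,315) and (359,318). The timer's right wheel at (418,213) shows about 2.

```bash
cat >> h.py <<'E'
def grips(im,T,z=.116,zd=.146,amin=60):
    for c in blobs(orange(im),amin):
        (u,v),wh,a=cv2.minAreaRect(c); p=cast('wrist',(u,v),z,T)[0]
        if p[0]>.53: p=cast('wrist',(u,v),zd,T)[0]
        b=cast('wrist',cv2.boxPoints(((u,v),wh,a)),p[2],T);e=b[1]-b[0];f=b[2]-b[1];l=e if e@e>f@f else f
        print(np.round((u,v)),p,'long deg',round(np.degrees(np.arctan2(l[1],l[0]))%180,1),np.array([np.linalg.norm(e),np.linalg.norm(f)]))
E
python3 - <<'E'
from h import *
im=cv2.imread('pics/w1.png');T=np.load('w1.npy')
grips(im,T)
print(cast('wrist',[(207,315),(359,318)],.137,T))
cv2.imwrite('pics/w1c.png',cv2.resize(im[270:400,170:400],None,fx=3,fy=3,interpolation=cv2.INTER_CUBIC))
E
```

```text
[282. 334.] [0.5979 0.1233 0.146 ] long deg 83.6 [0.0346 0.0424]
[344. 227.] [0.4641 0.2    0.116 ] long deg 102.1 [0.0428 0.0266]
[187. 214.] [0.4477 0.0071 0.116 ] long deg 83.9 [0.0261 0.0441]
[258. 196.] [0.4243 0.0947 0.116 ] long deg 90.0 [0.0416 0.025 ]
[[0.5762 0.0279 0.137 ]
 [0.5807 0.2221 0.137 ]]
```

View pics/w1c.png

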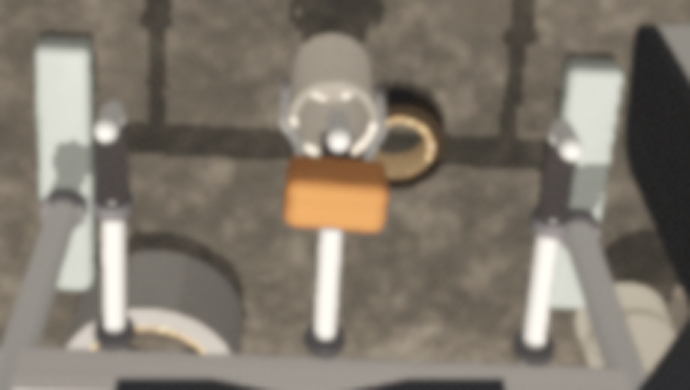

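send_rows(targets="-40 45 60 -6 0; -86 90 120 -12 0; -86 90 170 -12 0; -86 90 200 -12 0; -86 90 235 -12 0; -86 90 275 -12 0; -86 90 275 -12 0; -86 90 275 -12 0; -86 90 275 -12 200; -86 90 275 -12 200; -86 90 275 -12 200; -86 90 275 -12 200; -86 90 275 -12 200; -86 90 275 -12 200", newtons=80)

```text
time: 3.65
ee_pos: [0.4659, 0.2006, 0.085]
tcp_rot: [-180.0, -0.0, -168.0]
wrist_force: [-0.3, -1.0, 0.4]
opening: 0.0189
grasp_force: 0.0
```

```bash
python3 - <<'E'
from h import *
T=np.load('w1.npy')
c=lambda p:(np.array(p)/3+[170,270])-.33
print(cast('wrist',c([(105,131),(339,142),(569,150)]),.136,T))
print(cast('wrist',c([(112,208),(552,217)]),.122,T))
E
```

```text
[[0.5746 0.0249 0.136 ]
 [0.5801 0.1245 0.136 ]
 [0.5842 0.223  0.136 ]]
[[0.6246 0.0227 0.122 ]
 [0.6295 0.2218 0.122 ]]
```

```bash
python3 - <<'E'
from h import *
a=camera('top');w=camera('wrist');s=camera('scene')
cv2.imwrite('pics/m2.png',np.hstack([cv2.resize(w,None,fx=.8,fy=.8),cv2.resize(a[150:290,135:290],(372,336))]))
E
```

```text
(no output)
```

View pics/m2.png

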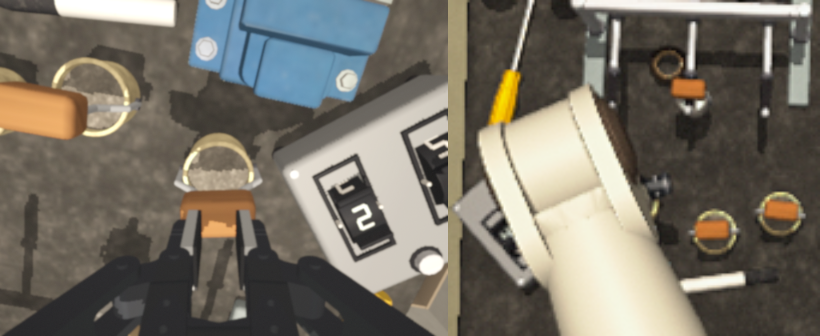

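```bash
python3 - <<'E'
from h import *
T=pose();im=camera('wrist');grips(im,T)
m=camera_model('wrist')
for p in([0,0,0],[0,0,-18.7e-3]):
    q=np.linalg.inv(m['T_tool_cam'])@np.r_[p,1];q=m['K']@q[:3];print(q[:2]/q[2])
E
```

```text
[272. 266.] [0.4628 0.2006 0.116 ] long deg 101.9 [0.0404 0.0286]
[ 52. 138.] [0.4247 0.1022 0.116 ] long deg 92.0 [0.0256 0.0437]
[270.9788 244.6758]
[270.7962 260.3752]
```

```bash
python3 - <<'E'
from h import *
w=camera('wrist')
cv2.imwrite('pics/m3.png',cv2.resize(w[150:350,190:350],None,fx=3,fy=3,interpolation=cv2.INTER_CUBIC))
E
```

```text
(no output)
```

View pics/m3.png

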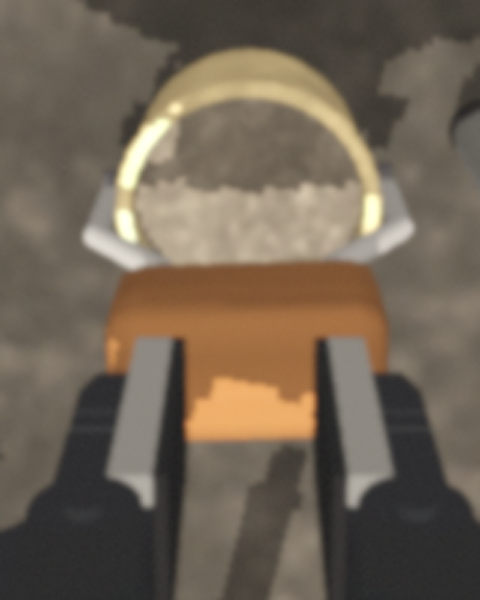

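```bash
python3 - <<'E'
from h import *
w=camera('scene');o=bot.get_obs();print(o['q'],o['opening'])
m=camera_model('scene')
for z in(.085,.104):
    p=np.linalg.inv(m['pose'])@np.r_[o['ee_pos'][:2],z,1];p=m['K']@p[:3];print(p[:2]/p[2])
cv2.imwrite('pics/s3.png',cv2.resize(w[130:260,140:300],None,fx=4,fy=4,interpolation=cv2.INTER_CUBIC))
E
```

```text
[23.3022 -1.6421 -8.638  83.0068  0.0003 11.2996] 0.018217464643615674
[220.2085 193.9945]
[219.9957 188.7072]
```

View pics/s3.png

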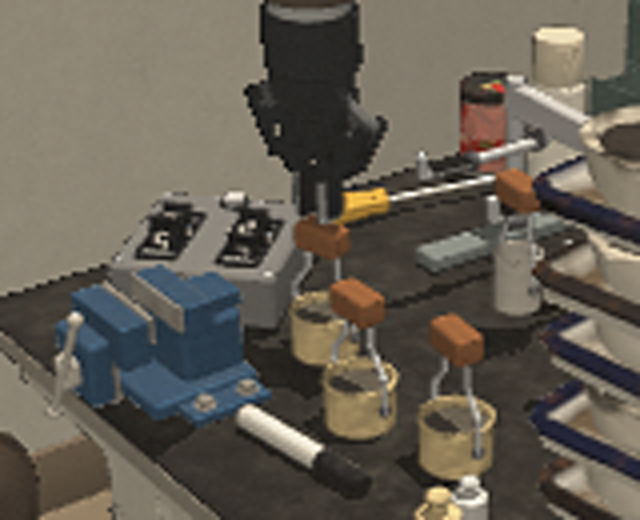

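The fingertips are actually at block-top height, about 30 mm behind the reported TCP, so they closed above the block. I'll open, go 24 mm lower and close again.

send_rows(targets="0 0 0 0 0; 0 0 0 0 0; 0 0 0 0 0; 0 0 0 0 0; 0 0 0 0 0; 0 0 12 0 0; 0 0 24 0 0; 0 0 24 0 0; 0 0 24 0 200; 0 0 24 0 200; 0 0 24 0 200; 0 0 24 0 200; 0 0 24 0 200; 0 0 24 0 200", newtons=80)

```text
time: 5.7
ee_pos: [0.4666, 0.2008, 0.0619]
tcp_rot: [180.0, 0.1, -168.0]
wrist_force: [0.9, -0.8, 6.1]
opening: 0.0421
grasp_force: 81.9
```

```bash
python3 - <<'E'
from h import *
w=camera('wrist');s=camera('scene')
cv2.imwrite('pics/m4.png',np.hstack([cv2.resize(w[180:350,170:370],None,fx=2,fy=2,interpolation=cv2.INTER_CUBIC),cv2.resize(s[150:235,180:280],(400,340),interpolation=cv2.INTER_CUBIC)]))
E
```

```text
(no output)
```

View pics/m4.png

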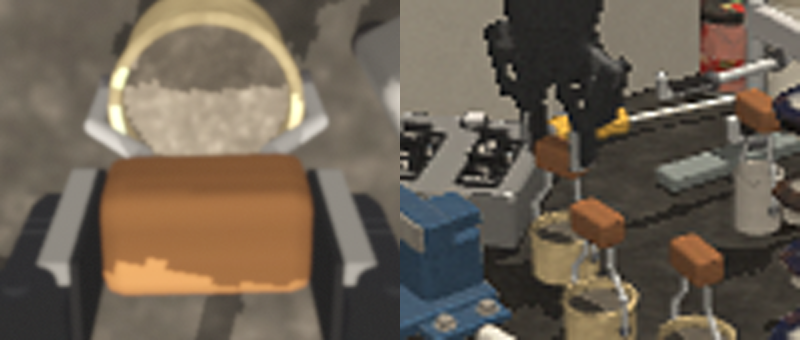

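```bash
python3 - <<'E'
from h import *
to([.4666,.2008,.125]);to([.53,.227,.125],177)
E
```

```text
shift [ -0.1   0.  -63.1] turn None
shift [-67.6  12.5 -63. ] turn 15.0
```

send_rows(targets="0 0 -20 0 200; 0 0 -63 0 200; -20 4 -63 5 200; -45 8 -63 12 200; -68 12 -63 15 200; -68 12 -63 15 200; -68 12 -63 15 200; -68 12 -63 15 200")

```text
time: 6.8
ee_pos: [0.5294, 0.2264, 0.124]
tcp_rot: [-180.0, -0.0, 177.0]
wrist_force: [-0.6, -0.1, -2.7]
opening: 0.0416
grasp_force: 81.9
```

```bash
python3 - <<'E'
from h import *
T=pose();w=camera('wrist');np.save('w5.npy',T)
cv2.imwrite('pics/w5.png',w);grips(w,T,z=.175,zd=.146)
to([.6077,.223,.121],177)
E
```

```text
[ 91. 396.] [0.6039 0.1238 0.146 ] long deg 133.5 [0.0156 0.0028]
[273. 292.] [0.5271 0.2276 0.175 ] long deg 89.7 [0.0413 0.0314]
[27. 54.] [0.4348 0.1521 0.175 ] long deg 87.0 [0.0172 0.0169]
shift [-78.3   0.7   3.2] turn 0.0
```

View pics/w5.png

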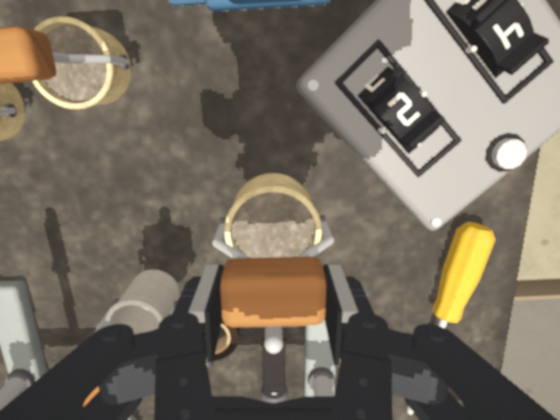

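Cup 0 is held at (273,292) and the hook 0 tip is visible at (273,343), well lined up.

```bash
python3 - <<'E'
from h import *
T=np.load('w5.npy');print(cast('wrist',[(273,343),(274,395)],.136,T),cast('wrist',[(273,285),(273,310)],.177,T))
E
```

```text
[[0.5824 0.2247 0.136 ]
 [0.6185 0.2233 0.136 ]] [[0.5228 0.2278 0.177 ]
 [0.5342 0.2272 0.177 ]]
```

send_rows(targets="-20 0 0 0 200; -40 0 0 0 200; -60 0 0 0 200; -76 0 0 0 200; -76 0 0 0 200; -76 0 0 0 200; -76 0 12 0 200; -76 0 24 0 200; -76 0 30 0 200; -76 0 32 0 200; -76 0 32 0 200; -76 0 32 0 200")

```text
time: 8.35
ee_pos: [0.606, 0.2226, 0.0921]
tcp_rot: [180.0, 0.0, 177.0]
wrist_force: [-0.1, 1.0, -2.6]
opening: 0.0421
grasp_force: 82.1
```

send_rows(targets="0 0 1 0 200; 0 0 2 0 200; 0 0 3 0 200; 0 0 3 0 200")

```text
time: 8.85
ee_pos: [0.6063, 0.2227, 0.0916]
tcp_rot: [179.9, 0.2, 177.0]
wrist_force: [-4.3, -1.5, 12.4]
opening: 0.0425
grasp_force: 55.9
```

send_rows(targets="0 0 -2 0 200; 0 0 -2 0 110; 0 0 -2 0 80; 0 0 -2 0 60; 0 0 -2 0 60; 0 0 -2 0 60; 0 0 -25 0 60; 0 0 -60 0 60; 0 0 -100 0 60; 60 0 -150 0 60; 100 0 -180 0 60; 100 0 -180 0 60; 100 0 -180 0 60")

```text
time: 10.48
ee_pos: [0.5062, 0.228, 0.2689]
tcp_rot: [180.0, 0.0, 177.0]
wrist_force: [0.7, -0.4, -0.3]
opening: 0.0653
grasp_force: 0.0
```

```bash
python3 - <<'E'
from h import *
T=pose();w=camera('wrist');cv2.imwrite('pics/w6.png',w);grips(w,T);print(T[:3,3])
E
```

```text
[155. 282.] [0.5923 0.1145 0.146 ] long deg 129.2 [0.0342 0.0129]
[272. 285.] [0.6012 0.2231 0.146 ] long deg 89.3 [0.0423 0.0314]
[ 27. 129.] [0.4506 0.0131 0.116 ] long deg 83.3 [0.0252 0.049 ]
[117.  97.] [0.4271 0.0982 0.116 ] long deg 92.3 [0.0478 0.0238]
[0.5062 0.228  0.2689]
```

View pics/w6.png

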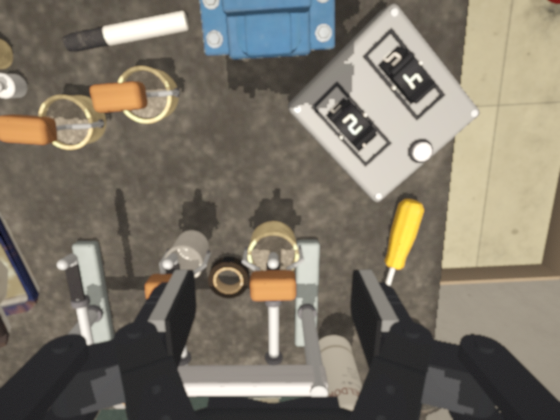

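Cup 0 hangs on hook 0 at (272,285), and its bail is around the rod. Next is the cup on the right, which goes on hook 2.

send_rows(targets="40 -60 10 2 60; 80 -120 10 4 60; 94 -180 10 4 60; 94 -223 10 4 60; 94 -223 10 4 60; 94 -223 10 4 60; 94 -223 10 4 60; 94 -223 10 4 60")

```text
time: 11.52
ee_pos: [0.4007, 0.011, 0.2586]
tcp_rot: [-180.0, -0.1, 173.1]
wrist_force: [-0.1, -0.1, -0.2]
opening: 0.0652
grasp_force: 0.0
```

```bash
cat >> h.py <<'E'
def topface(im,T,z,near):
    # top-face block pose from the far edge pair: project-consistent box at z, biased by the front face
    pass
E
python3 - <<'E'
from h import *
T=pose();w=camera('wrist');cv2.imwrite('pics/w7.png',w);grips(w,T);print(T[:3,3],bot.get_obs()['tcp_rot'],bot.get_obs()['q'])
E
```

```text
[522. 355.] [0.5938 0.2305 0.146 ] long deg 39.3 [0.0135 0.0435]
[272. 230.] [0.4476 0.0059 0.116 ] long deg 83.1 [0.0419 0.0253]
[365. 195.] [0.4242 0.0937 0.116 ] long deg 90.2 [0.0428 0.0259]
[0.4007 0.011  0.2586] [-179.9978   -0.0389  173.1166] [  1.5596 -13.0261   0.5654 103.6303   0.0035   8.443 ]
```

send_rows(targets="-48 1 60 0 30; -48 1 110 0 30; -48 1 150 0 30; -48 1 175 0 30; -48 1 195 0 30; -48 1 195 0 30; -48 1 195 0 200; -48 1 195 0 200; -48 1 195 0 200; -48 1 195 0 200; -48 1 195 0 200; -48 1 195 0 200; -48 1 170 0 200; -48 1 133 0 200; -48 1 133 0 200; -48 1 133 0 200")

```text
time: 13.58
ee_pos: [0.448, 0.0052, 0.1254]
tcp_rot: [-180.0, -0.0, 173.0]
wrist_force: [-0.0, -0.3, -2.5]
opening: 0.0416
grasp_force: 82.2
```

```bash
python3 - <<'E'
from h import *
to([.52,.0275,.125],177)
E
```

```text
shift [-68.7  30.9   0.4] turn -4.0
```

Held (2.5 N load). Now the pre-point in front of hook 2.

send_rows(targets="-25 15 0 -2 200; -50 31 0 -4 200; -69 31 0 -4 200; -69 31 0 -4 200; -69 31 0 -4 200; -69 31 0 -4 200")

```text
time: 14.32
ee_pos: [0.5198, 0.0275, 0.1258]
tcp_rot: [180.0, -0.0, 177.0]
wrist_force: [-0.5, 0.2, -3.0]
opening: 0.0414
grasp_force: 82.2
```

```bash
cat >> h.py <<'E'
def tip(w,T,z=.136):
    # bright round knob of the hook's upturned end, below the held block in the picture
    g=cv2.cvtColor(w,cv2.COLOR_BGR2HSV); m=((g[...,2]>125)&(g[...,1]<60)).astype('uint8'); roi=np.zeros_like(m);roi[300:400,225:322]=1
    m&=roi
    for c in blobs(m,8):
        (u,v),r=cv2.minEnclosingCircle(c);print('tip?',np.round((u,v,r)),cast('wrist',(u,v),z,T)[0])
E
python3 - <<'E'
from h import *
T=pose();w=camera('wrist');cv2.imwrite('pics/w8.png',w);print(T[:3,3]);grips(w,T,z=.176,zd=.176);tip(w,T)
print('calib on w5');tip(cv2.imread('pics/w5.png'),np.load('w5.npy'))
E
```

```text
[0.5198 0.0275 0.1258]
[455. 396.] [0.5755 0.1071 0.176 ] long deg 40.4 [0.0023 0.0129]
[273. 290.] [0.5169 0.0287 0.176 ] long deg 86.9 [0.0398 0.0298]
[397.  54.] [0.4314 0.074  0.176 ] long deg 91.1 [0.0308 0.0156]
tip? [274. 396.  13.] [0.6118 0.0242 0.136 ]
tip? [272. 392.   3.] [0.6081 0.0235 0.136 ]
tip? [308. 383.  17.] [0.603  0.0443 0.136 ]
tip? [303. 362.  24.] [0.5877 0.0419 0.136 ]
tip? [248. 356.  45.] [0.5826 0.0112 0.136 ]
calib on w5
tip? [274. 394.   3.] [0.6174 0.2231 0.136 ]
tip? [239. 388.   2.] [0.6123 0.2035 0.136 ]
tip? [246. 386.   3.] [0.6114 0.2075 0.136 ]
tip? [240. 372.  16.] [0.6014 0.205  0.136 ]
tip? [298. 356.   4.] [0.5922 0.2383 0.136 ]
tip? [238. 357.   8.] [0.5907 0.2047 0.136 ]
tip? [274. 339.  15.] [0.5801 0.225  0.136 ]
tip? [314. 360.  37.] [0.5946 0.2466 0.136 ]
```

send_rows(targets="-20 0 0 0 200; -40 0 0 0 200; -60 0 0 0 200; -76 0 0 0 200; -76 0 0 0 200; -76 0 0 0 200; -76 0 12 0 200; -76 0 24 0 200; -76 0 31 0 200; -76 0 33 0 200; -76 0 35 0 200; -76 0 36 0 200; -76 0 36 0 200")

```text
time: 16.0
ee_pos: [0.5959, 0.0236, 0.0954]
tcp_rot: [180.0, 0.2, 177.0]
wrist_force: [-18.4, -0.7, 34.8]
opening: 0.0416
grasp_force: 86.6
```

send_rows(targets="0 0 -3 0 200; 0 0 -5 0 200; 0 0 -5 0 200; 0 0 -5 0 110; 0 0 -5 0 80; 0 0 -5 0 60; 0 0 -5 0 60; 0 0 -5 0 60; 0 0 -25 0 60; 0 0 -60 0 60; 0 0 -100 0 60; 60 0 -150 0 60; 100 0 -180 0 60; 100 0 -180 0 60; 100 0 -180 0 60")

```text
time: 17.88
ee_pos: [0.4968, 0.0288, 0.2699]
tcp_rot: [180.0, 0.1, 177.0]
wrist_force: [-0.2, 0.4, 0.5]
opening: 0.0654
grasp_force: 0.0
```

```bash
python3 - <<'E'
from h import *
T=pose();w=camera('wrist');cv2.imwrite('pics/w9.png',w);grips(w,T);print(T[:3,3])
E
```

```text
[390. 280.] [0.5934 0.134  0.146 ] long deg 46.8 [0.0134 0.0317]
[274. 284.] [0.5922 0.0253 0.146 ] long deg 86.9 [0.0415 0.0307]
[480. 284.] [0.6014 0.2174 0.146 ] long deg 86.9 [0.0488 0.0312]
[342.  95.] [0.4269 0.094  0.116 ] long deg 90.2 [0.0431 0.0221]
[0.4968 0.0288 0.2699]
```

View pics/w9.png

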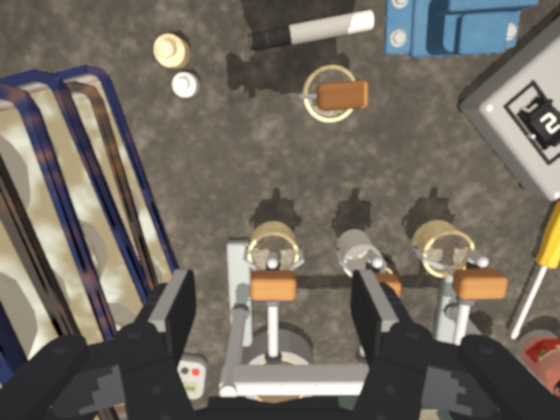

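Both brass cups hang, at (274,284) and (480,284). Next is the dry cup on the middle hook.

```bash
python3 - <<'E'
from h import *
to([.601,.1232,.20],177);to([.601,.1232,.091]);to([.525,.1272,.13]);to([.505,.05,.13]);to([.455,.008,.13]);to([.455,.008,.063])
E
```

```text
shift [-99.1  99.7  68.9] turn 0.0
shift [-99.1  99.8 177.9] turn None
shift [-23.   99.8 139. ] turn None
shift [ -7.1  21.6 139. ] turn None
shift [ 40.7 -22.9 139. ] turn None
shift [ 40.6 -22.9 206. ] turn None
```

send_rows(targets="-30 50 20 0 60; -70 100 40 0 60; -99 100 69 0 60; -99 100 69 0 60; -99 100 69 0 60; -99 100 69 0 60; -99 100 110 0 60; -99 100 150 0 60; -99 100 178 0 60; -99 100 178 0 60; -99 100 178 0 200; -99 100 178 0 200; -99 100 178 0 200; -99 100 178 0 200; -99 100 178 0 200; -99 100 165 0 200; -99 100 139 0 200; -99 100 139 0 200; -99 100 139 0 200")

```text
time: 20.3
ee_pos: [0.6007, 0.1231, 0.1309]
tcp_rot: [-180.0, -0.0, 177.0]
wrist_force: [1.0, -2.8, -7.1]
opening: 0.0406
grasp_force: 96.6
```

send_rows(targets="0 0 0 0 200; 0 0 0 0 200; 0 0 0 0 200")

```text
time: 20.68
ee_pos: [0.6005, 0.1233, 0.1309]
tcp_rot: [-180.0, -0.0, 177.0]
wrist_force: [-0.3, -3.2, -8.2]
opening: 0.0403
grasp_force: 96.5
```

```bash
python3 - <<'E'
from h import *
T=pose();w=camera('wrist');cv2.imwrite('pics/w10.png',w);grips(w,T,z=.178,zd=.178);print(T[:3,3],bot.get_obs()['wrist_force'],bot.get_obs()['torque'])
E
```

```text
[273. 291.] [0.6003 0.1245 0.178 ] long deg 86.0 [0.0303 0.0394]
[ 82. 255.] [0.5798 0.0491 0.178 ] long deg 86.9 [0.0386 0.023 ]
[464. 252.] [0.5868 0.2014 0.178 ] long deg 86.9 [0.0384 0.0236]
[0.6005 0.1233 0.1309] [ 0.0276 -2.9971 -7.8928] [-0.906  -0.0589  0.031 ]
```

send_rows(targets="0 0 4 0 200; 0 0 8 0 200; 0 0 8 0 200; 0 0 8 0 200")

```text
time: 21.22
ee_pos: [0.6006, 0.1236, 0.1232]
tcp_rot: [180.0, 0.0, 177.0]
wrist_force: [-0.5, -0.6, -2.1]
opening: 0.0404
grasp_force: 97.2
```

send_rows(targets="0 0 3 0 200; 0 0 4 0 200; 0 0 4 0 200; 0 0 4 0 200")

```text
time: 21.72
ee_pos: [0.6006, 0.1235, 0.119]
tcp_rot: [180.0, 0.0, 177.0]
wrist_force: [0.2, 0.8, -2.7]
opening: 0.0407
grasp_force: 97.2
```

```bash
python3 - <<'E'
from h import *
T=pose();w=camera('wrist');cv2.imwrite('pics/w11.png',w);grips(w,T,z=.173,zd=.173);print(T[:3,3],bot.get_obs()['wrist_force'],bot.get_obs()['torque'])
E
```

```text
[273. 290.] [0.5959 0.1248 0.173 ] long deg 86.9 [0.0372 0.029 ]
[ 68. 265.] [0.5807 0.0474 0.173 ] long deg 86.9 [0.0398 0.0239]
[476. 263.] [0.5882 0.2027 0.173 ] long deg 86.9 [0.0394 0.0242]
[0.6006 0.1235 0.119 ] [-0.3208 -0.0155 -2.8998] [ 0.0159 -0.018   0.0152]
```

send_rows(targets="20 0 0 0 200; 40 0 0 0 200; 60 0 0 0 200; 76 0 0 0 200; 76 0 0 0 200; 84 -40 -5 0 200; 92 -78 -5 0 200; 115 -100 -5 0 200; 140 -123 -5 0 200; 140 -123 -5 0 200; 140 -123 -5 0 200; 140 -123 20 0 200; 140 -123 40 0 200; 140 -123 52 0 200; 140 -123 52 0 200; 140 -123 52 0 200")

```text
time: 23.78
ee_pos: [0.4554, 0.0084, 0.0683]
tcp_rot: [180.0, 0.1, 177.0]
wrist_force: [-1.3, -0.5, 6.2]
opening: 0.0407
grasp_force: 98.2
```

send_rows(targets="0 0 -1 0 200; 0 0 -1 0 110; 0 0 -1 0 80; 0 0 -1 0 60; 0 0 -1 0 60; 0 0 -1 0 60; 0 0 -30 0 60; 0 0 -70 0 60; 0 0 -120 0 60; 20 40 -190 0 60; 40 80 -190 0 60; 60 85 -190 0 60; 60 85 -190 0 60; 60 85 -190 0 60")

```text
time: 25.52
ee_pos: [0.3993, 0.0957, 0.2567]
tcp_rot: [-180.0, 0.0, 177.0]
wrist_force: [-0.0, 0.3, 1.2]
opening: 0.0651
grasp_force: 0.0
```

```bash
python3 - <<'E'
from h import *
T=pose();w=camera('wrist');cv2.imwrite('pics/w12.png',w);grips(w,T);print(T[:3,3])
to([.427,.0955,.20],180);to([.427,.0955,.063],180);to([.427,.0955,.125]);
E
```

```text
[212. 378.] [0.5879 0.0271 0.146 ] long deg 86.9 [0.0416 0.0379]
[187. 242.] [0.4543 0.0122 0.116 ] long deg 86.9 [0.0431 0.0268]
[272. 207.] [0.4243 0.0949 0.116 ] long deg 91.5 [0.042  0.0259]
[0.3993 0.0957 0.2567]
shift [-27.6   1.4  56.6] turn -3.0
shift [-27.7   1.5 193.6] turn -3.0
shift [-27.7   1.5 131.6] turn None
```

send_rows(targets="-27 1 57 -3 60; -27 1 110 -3 60; -27 1 150 -3 60; -27 1 175 -3 60; -27 1 194 -3 60; -27 1 194 -3 60; -27 1 194 -3 200; -27 1 194 -3 200; -27 1 194 -3 200; -27 1 194 -3 200; -27 1 194 -3 200; -27 1 194 -3 200; -27 1 170 -3 200; -27 1 132 -3 200; -27 1 132 -3 200; -27 1 132 -3 200")

```text
time: 27.58
ee_pos: [0.4257, 0.0956, 0.1244]
tcp_rot: [-180.0, -0.0, -180.0]
wrist_force: [0.4, 0.4, -3.3]
opening: 0.0416
grasp_force: 81.9
```

```bash
python3 - <<'E'
from h import *
to([.525,.1275,.125],177)
E
```

```text
shift [-99.3  31.9  -0.6] turn 3.0
```

send_rows(targets="-33 10 0 1 200; -66 21 0 2 200; -99 32 0 3 200; -99 32 0 3 200; -99 32 0 3 200; -99 32 0 3 200")

```text
time: 28.32
ee_pos: [0.5241, 0.1273, 0.1248]
tcp_rot: [-180.0, -0.0, 177.0]
wrist_force: [0.2, 0.4, -2.4]
opening: 0.0419
grasp_force: 82.1
```

```bash
python3 - <<'E'
from h import *
T=pose();w=camera('wrist');cv2.imwrite('pics/w13.png',w);print(T[:3,3],bot.get_obs()['wrist_force']);grips(w,T,z=.176,zd=.176);tip(w,T)
to([.601,.1232,.125])
E
```

```text
[0.5241 0.1273 0.1248] [-0.185   0.6084 -2.1512]
[455. 396.] [0.5786 0.2066 0.176 ] long deg 37.9 [0.0025 0.0126]
[ 91. 396.] [0.5701 0.0447 0.176 ] long deg 136.2 [0.013  0.0026]
[273. 286.] [0.5193 0.1287 0.176 ] long deg 86.9 [0.0401 0.0303]
[ 47. 130.] [0.4537 0.0538 0.176 ] long deg 86.9 [0.0319 0.0162]
tip? [272. 393.   3.] [0.6124 0.1231 0.136 ]
tip? [266. 396.  19.] [0.6144 0.1192 0.136 ]
tip? [291. 391.   7.] [0.6113 0.134  0.136 ]
tip? [308. 378.   3.] [0.6024 0.1443 0.136 ]
tip? [289. 376.   4.] [0.6011 0.1332 0.136 ]
tip? [229. 381.   9.] [0.6026 0.0987 0.136 ]
tip? [252. 375.  11.] [0.5989 0.1123 0.136 ]
tip? [316. 370.   9.] [0.597  0.1492 0.136 ]
tip? [257. 355.   8.] [0.5853 0.1162 0.136 ]
tip? [284. 324.   2.] [0.5658 0.1321 0.136 ]
tip? [252. 336.  30.] [0.5726 0.1146 0.136 ]
shift [-76.9  -0.2   0.1] turn None
```

send_rows(targets="-20 0 0 0 200; -40 0 0 0 200; -60 0 0 0 200; -79 0 0 0 200; -79 0 0 0 200; -79 0 0 0 200; -79 0 12 0 200; -79 0 24 0 200; -79 0 29 0 200; -79 0 31 0 200; -79 0 32 0 200; -79 0 32 0 200")

```text
time: 29.88
ee_pos: [0.6036, 0.1235, 0.0945]
tcp_rot: [180.0, 0.1, 177.0]
wrist_force: [-5.8, -1.2, 8.8]
opening: 0.042
grasp_force: 83.3
```

send_rows(targets="0 0 -1 0 200; 0 0 -1 0 110; 0 0 -1 0 80; 0 0 -1 0 60; 0 0 -1 0 60; 0 0 -1 0 60; 0 0 -25 0 60; 0 0 -60 0 60; 0 0 -100 0 60; 60 0 -150 0 60; 100 0 -190 0 60; 160 0 -260 0 60; 160 0 -260 0 60; 160 0 -260 0 60; 160 0 -260 0 60; 160 0 -260 0 60")

```text
time: 31.88
ee_pos: [0.4444, 0.1317, 0.3514]
tcp_rot: [-179.9, -0.1, 177.0]
wrist_force: [-0.1, 0.0, -0.0]
opening: 0.0651
grasp_force: 0.0
```

```bash
python3 - <<'E'
from h import *
T=pose();w=camera('wrist');cv2.imwrite('pics/w14.png',w);grips(w,T);print(T[:3,3])
np.save('w14.npy',T)
h=cv2.cvtColor(w,cv2.COLOR_BGR2HSV)
# timer top: grey big blob
m=cv2.inRange(h,(0,0,120),(180,45,255))
for c in blobs(cv2.morphologyEx(m,cv2.MORPH_OPEN,np.ones((3,3))),1500):
    r=cv2.minAreaRect(c);print('grey',r,cv2.contourArea(c))
    print(cast('wrist',cv2.boxPoints(r),.054,T))
E
```

```text
[274. 293.] [0.5973 0.1251 0.146 ] long deg 87.0 [0.0326 0.0436]
[202. 292.] [0.5921 0.04   0.146 ] long deg 173.9 [0.0189 0.0312]
[344. 292.] [0.6004 0.209  0.146 ] long deg 6.3 [0.0194 0.0314]
[170. 177.] [0.4566 0.0121 0.116 ] long deg 84.8 [0.0248 0.045 ]
[0.4444 0.1317 0.3514]
grey ((272.841552734375, 367.354736328125), (49.86593246459961, 190.08128356933594), 87.51044464111328) 5171.0
[[ 0.7395 -0.0332  0.054 ]
 [ 0.7398  0.2616  0.054 ]
 [ 0.8365  0.2675  0.054 ]
 [ 0.8371 -0.0429  0.054 ]]
grey ((514.0, 342.0), (114.0, 90.0), 90.0) 6369.0
[[0.6546 0.4088 0.054 ]
 [0.6616 0.5403 0.054 ]
 [0.8754 0.5798 0.054 ]
 [0.8676 0.4323 0.054 ]]
grey ((439.72174072265625, 149.3438720703125), (108.70391082763672, 123.97357940673828), 47.72631072998047) 12544.5
[[0.4486 0.242  0.054 ]
 [0.353  0.3514 0.054 ]
 [0.4562 0.4552 0.054 ]
 [0.5665 0.3457 0.054 ]]
```

View pics/w14.png

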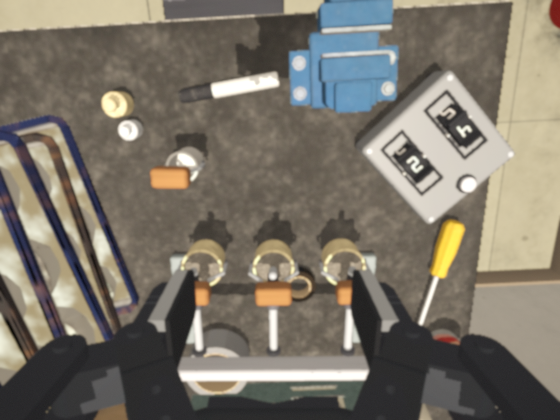

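Everything in step 1 is done. The three brass cups hang at (202,292), (274,293) and (344,292), and the steel cup stands at (170,177). Next is the timer. I'll hover aligned with it, fingers shut.

```bash
python3 - <<'E'
from h import *
to([.41,.305,.24],222.5); print(bot.get_obs()['q'])
E
```

```text
shift [ 43.2 171.3 111.4] turn -45.5
[ 16.511    0.3789  23.7578 113.5242  -0.0009  19.5292]
```

send_rows(targets="15 60 20 -10 255; 30 120 40 -20 255; 43 171 70 -30 255; 43 171 111 -40 255; 43 171 111 -45.5 255; 43 171 111 -45.5 255; 43 171 111 -45.5 255; 43 171 111 -45.5 255; 43 171 111 -45.5 255", newtons=40)

```text
time: 33.05
ee_pos: [0.4103, 0.3048, 0.2423]
tcp_rot: [-180.0, 0.0, -137.6]
wrist_force: [-1.2, -0.2, 0.0]
opening: 0.0002
grasp_force: 0.0
```

```bash
cat >> h.py <<'E'
def rectify(w,T,z=.072,yaw=42.5,c=(.4444,.3366),n=240,s=.0005):
    # top view onto plane z: picture up = own +x, left = own +y, s m per pixel
    a=np.radians(yaw);ex=np.array([np.cos(a),np.sin(a)]);ey=np.array([-ex[1],ex[0]])
    m=camera_model('wrist');P=np.linalg.inv(T@m['T_tool_cam'])
    A=np.eye(4)[:,:3].copy(); h=n/2*s
    A=np.array([[-ey[0]*s,-ex[0]*s,c[0]+ey[0]*h+ex[0]*h],[-ey[1]*s,-ex[1]*s,c[1]+ey[1]*h+ex[1]*h],[0,0,z],[0,0,1]])
    H=m['K']@(P@A)[:3]
    return cv2.warpPerspective(w,H,(n,n),flags=cv2.WARP_INVERSE_MAP|cv2.INTER_CUBIC)
E
python3 - <<'E'
from h import *
T=pose();np.save('w15.npy',T);w=camera('wrist');cv2.imwrite('pics/w15.png',w);print(T[:3,3],bot.get_obs()['tcp_rot'],bot.get_obs()['opening'])
cv2.imwrite('pics/comb.png',np.hstack([w[:420,:560],cv2.resize(rectify(w,T),(240,420))]))
h=cv2.cvtColor(w,cv2.COLOR_BGR2HSV);wh=cv2.inRange(h,(0,0,190),(180,60,255))
for c in blobs(wh,12):
    (u,v),r=cv2.minEnclosingCircle(c)
    print(np.round((u,v,r)),cv2.contourArea(c),cast('wrist',(u,v),.058,T)[0][:2],cast('wrist',(u,v),.072,T)[0][:2])
E
```

```text
[0.4103 0.3048 0.2423] [-179.9959    0.0266 -137.5415] -0.00016692504845623588
[ 10. 398.  17.] 326.0 [0.8487 0.258 ] [0.8296 0.2578]
[ 64. 326.  13.] 68.5 [0.7107 0.2512] [0.6969 0.2512]
[ 24. 323.  26.] 423.0 [0.7388 0.2142] [0.7239 0.2157]
[ 86. 304.   4.] 17.5 [0.6679 0.2533] [0.6557 0.2533]
[ 69. 272.   5.] 53.5 [0.6475 0.217 ] [0.6361 0.2183]
[120. 280.  22.] 659.0 [0.6168 0.2645] [0.6066 0.264 ]
[ 66. 250.  10.] 29.5 [0.6262 0.199 ] [0.6156 0.201 ]
[519. 180.  40.] 2670.0 [0.2487 0.4983] [0.2526 0.4888]
[285. 127.   9.] 204.5 [0.3712 0.2859] [0.3705 0.2846]
[559. 140.  34.] 1053.0 [0.1985 0.4939] [0.2043 0.4846]
[309. 101.   9.] 203.0 [0.3373 0.2858] [0.3378 0.2845]
[200.  48.   9.] 215.5 [0.3714 0.1807] [0.3706 0.1834]
[268.  52.  45.] 264.5 [0.3318 0.2278] [0.3326 0.2287]
[224.  18.  10.] 206.0 [0.3372 0.181 ] [0.3377 0.1837]
[ 3. 12.  4.] 27.5 [0.4655 0.0329] [0.4611 0.0413]
[483.  52.  91.] 11865.5 [0.1989 0.3735] [0.2047 0.3688]
[346. 167. 177.] 41151.0 [0.3582 0.3586] [0.3579 0.3545]
[367.  25.  34.] 1189.0 [0.2552 0.2789] [0.2589 0.2779]
[290.  30.  44.] 271.5 [0.3046 0.2311] [0.3064 0.2318]
[177.   3.  17.] 311.0 [0.3562 0.1427] [0.356  0.1469]
```

```bash
python3 - <<'E'
from h import *
w=cv2.imread('pics/w15.png');T=np.load('w15.npy')
r=rectify(w,T,z=.054,n=400,s=.0005);g=cv2.cvtColor(r,cv2.COLOR_BGR2GRAY)
cv2.imwrite('pics/r15.png',r)
a=np.radians(42.5);ex=np.array([np.cos(a),np.sin(a)]);ey=np.array([-ex[1],ex[0]])
def W(u,v): return np.array([.4444,.3366])+ex*(199.5-v)*.0005+ey*(199.5-u)*.0005
for nm,m in(('dark',g<70),('bright',g>215)):
    for c in blobs(cv2.morphologyEx(m.astype('uint8'),cv2.MORPH_CLOSE,np.ones((5,5))) if nm=='dark' else m,30 if nm=='bright' else 800):
        q=cv2.minAreaRect(c);print(nm,np.round(q[0]),np.round(np.array(q[1])*.5,1),round(q[2],1),W(*q[0]))
s=cv2.resize(g[60:340,60:340],(100,50),interpolation=cv2.INTER_AREA)
for row in s: print(''.join(' .:-=+*#%@'[min(9,int(x)//26)] for x in row))
E
```

```text
dark [ 69. 377.] [69.5 22. ] -0.0 [0.3351 0.3246]
dark [183. 337.] [128.4  13.7] 4.1 [0.3883 0.2963]
dark [270. 226.] [27. 21.] -0.0 [0.4584 0.3017]
dark [122. 219.] [28.2 23.4] 1.5 [0.4109 0.3587]
dark [272. 160.] [27.7 17.1] 5.0 [0.4835 0.3234]
dark [123. 152.] [21.5 27. ] 90.0 [0.4363 0.381 ]
dark [274.  24.] [24.5 34. ] 90.0 [0.5341 0.3683]
dark [200.  39.] [ 8. 39.] 0.0 [0.5037 0.3906]
dark [140.  24.] [26.1 17.2] 84.6 [0.4887 0.4179]
bright [177. 376.] [5.6 7.4] 63.4 [0.3718 0.2851]
bright [ 68. 294.] [7.5 7.5] 90.0 [0.3651 0.3528]
bright [267. 263.] [ 8. 24.] 90.0 [0.4438 0.2903]
bright [122. 235.] [12.2  5.4] 39.8 [0.4051 0.3534]
bright [294. 278.] [44.4 80.8] 48.2 [0.4476 0.2753]
bright [306. 190.] [2.5 3.5] 90.0 [0.4839 0.3009]
bright [271. 190.] [19.5 12. ] 90.0 [0.4719 0.3133]
bright [124. 172.] [11.5 15.5] 0.0 [0.429  0.3734]
bright [328.  36.] [7. 7.] 90.0 [0.5481 0.3445]
bright [72. 31.] [7.  6.5] 90.0 [0.4636 0.4403]
**##################################*++========:....:========++####################################*
*####################################*+========:....
[... 4196 characters left out ...]
#####################################%%%%%%%%%%%%%%%%%%%%%%%%%%%%%%%%%%%%%%%%%%%%%%%%%@@@@@#*=
+*************************************########################################################%##*+=
--==================================+++++++++++++++++++++++++++++++++++++++++++++++++++++++****+++=-
::--------------------------------------------------------------------=====-===================-----
::::::----------------------------------------------------------------------------------------------
::::::::::::::::::::::::::::::::::::::::::::::::::::::::::::::::::::::::::::::::::--::::::----------
::::::::::::::::::::::::::::::::::::::::::::::::::::::::::::.:::::::::::::::::::::::::::::----------
```

send_rows(targets="-25 2 40 1 255; -51 3 80 1 255; -51 3 130 1 255; -51 3 170 1 255; -51 3 190 1 255; -51 3 197 1 255; -51 3 200 1 255; -51 3 204 1 255; -51 3 204 1 255")

```text
time: 34.22
ee_pos: [0.4458, 0.3416, 0.0384]
tcp_rot: [-180.0, 0.0, -138.5]
wrist_force: [-0.5, -0.6, 0.1]
opening: 0.0002
grasp_force: 0.0
```

send_rows(targets="0 0 2 0 255; 0 0 4 0 255; 0 0 6 0 255; 0 0 6 0 255")

```text
time: 34.72
ee_pos: [0.4455, 0.3414, 0.0317]
tcp_rot: [180.0, -0.0, -138.5]
wrist_force: [0.6, 0.0, -0.3]
opening: -0.0002
grasp_force: 0.0
```

send_rows(targets="0 0 2 0 255; 0 0 4 0 255; 0 0 6 0 255; 0 0 6 0 255")

```text
time: 35.22
ee_pos: [0.4455, 0.3414, 0.0257]
tcp_rot: [180.0, -0.0, -138.5]
wrist_force: [-0.4, 0.3, 0.0]
opening: 0.0003
grasp_force: 0.0
```

send_rows(targets="0 0 2 0 255; 0 0 3 0 255; 0 0 3 0 255")

```text
time: 35.6
ee_pos: [0.4455, 0.3415, 0.0229]
tcp_rot: [-180.0, -0.0, -138.5]
wrist_force: [-0.3, -1.0, 0.4]
opening: 0.0001
grasp_force: 0.0
```

send_rows(targets="0 0 2 0 255; 0 0 3 0 255; 0 0 3 0 255")

```text
time: 35.98
ee_pos: [0.4455, 0.3415, 0.0199]
tcp_rot: [180.0, -0.0, -138.5]
wrist_force: [-0.0, -0.5, -0.0]
opening: 0.0002
grasp_force: 0.0
```

send_rows(targets="0 0 1 0 255; 0 0 2 0 255; 0 0 2 0 255")

```text
time: 36.35
ee_pos: [0.4455, 0.3414, 0.0179]
tcp_rot: [-180.0, -0.0, -138.5]
wrist_force: [0.7, 0.6, 0.2]
opening: -0.0004
grasp_force: 0.0
```

send_rows(targets="0 0 1 0 255; 0 0 2 0 255; 0 0 2 0 255")

```text
time: 36.72
ee_pos: [0.4455, 0.3414, 0.0159]
tcp_rot: [180.0, -0.0, -138.5]
wrist_force: [-0.1, 0.4, -0.1]
opening: 0.0004
grasp_force: 0.0
```

send_rows(targets="0 0 1 0 255; 0 0 2 0 255; 0 0 2 0 255")

```text
time: 37.1
ee_pos: [0.4457, 0.3415, 0.0157]
tcp_rot: [-180.0, 0.1, -138.5]
wrist_force: [-4.9, -3.9, 15.0]
opening: -0.0001
grasp_force: 6.7
```

send_rows(targets="0 0 1 0 255; 0 0 2 0 255; 0 0 2 0 255")

```text
time: 37.48
ee_pos: [0.4457, 0.3416, 0.0157]
tcp_rot: [-180.0, 0.1, -138.5]
wrist_force: [-9.4, -7.5, 28.6]
opening: -0.0002
grasp_force: 14.0
```

Touchdown on the housing puts the real fingertip 38 mm above the reported TCP. First push stroke on the right wheel.

send_rows(targets="0 0 -25 0 255; 0 0 -50 0 255; 24 -18 -50 0 255; 48 -36 -50 0 255; 48 -36 -50 0 255; 48 -36 -24.7 0 255; 48 -36 -24.7 0 255; 41 -36 -24.7 0 255; 34 -36 -24.7 0 255; 28 -36 -24.7 0 255; 22 -36 -24.7 0 255; 17 -36 -24.7 0 255; 12 -36 -24.7 0 255; 7 -36 -24.7 0 255; 2 -36 -24.7 0 255; -2 -36 -24.7 0 255; -5 -36 -24.7 0 255; -5 -36 -24.7 0 255; -5 -36 -24.7 0 255")

```text
time: 39.85
ee_pos: [0.4733, 0.3179, 0.0368]
tcp_rot: [-180.0, 0.0, -138.5]
wrist_force: [0.6, -0.6, 0.1]
opening: 0.0003
grasp_force: 0.0
```

```bash
cat >> h.py <<'E'
def show(tag):
    T=pose();w=camera('wrist');cv2.imwrite(f'pics/{tag}.png',w)
    g=cv2.cvtColor(rectify(w,T,z=.054,yaw=41.5,n=400,c=(.4465,.3406)),cv2.COLOR_BGR2GRAY); cv2.imwrite(f'pics/{tag}r.png',g)
    s=cv2.resize(g[110:300,60:340],(100,34),interpolation=cv2.INTER_AREA)
    print(T[:3,3],bot.get_obs()['wrist_force'])
    for row in s: print(''.join(' .:-=+*#%@'[min(9,int(x)//26)] for x in row))
E
python3 -c "
from h import *
show('t1')"
```

```text
[0.4733 0.3179 0.0368] [ 0.582   0.2755 -0.5313]
=*#########*======================-::..........:=#%###*+-:...............:::...............:-+*##%%#
-*#########+::::::::::::::::::::::::::-+=----=+*#%%%%%%%#+:....::::.....:::::.....::::....:*%%%%%%%#
=*#########+:::=++++++++**==++*****=::=#%#####%%%%%%%%%%%#+:...........-+:::+-...........:+%%%%%%%%#
########*-:::::::::::::::::::=#%%%#+::=#%%%%%%%%%%%%%%%%%%#*-......::-+*+:::+*=-::......-#%%%%%%%%%#
########*:..:.:..............:*%%%#+::+#%%%%%%%%%%%%%%%%%%%#+.....:=++++=:.:=++++=:.....=%%%%%%%%%%#
#########*:.:.................=#%%#+::+#%%%%%%%%%%%%%%%%%%%%*:....:=++++=..:=++++=:.....=%%%%%%%%%%#
##########+:..................:+###+::+#%%%%%%%%%%%%%%%%%%%%#-.....-++++=:.:=++++-.....:=%%%%%%%%%%#
###########=......................=+::+#%%%%%%%%%%%%%%%%%%%%%+:::.:-++++=:.:=++++-:.::::+%%%%%%%%%%#
#########%#-...::......:..........=+::+#%%%%%%%%%%%%%##%%%%%%#-:::::++++=:.:=++++:::::::+%%%%%%%%%%#
##########+...:*#=....+#+.........=+::+#%%#####******+******##-....:=+++=:.:++++=:....:-+%%%%%%%%%%#
+*########:...-##-...:*#=.........--..-*#
[... 1682 characters left out ...]
+++++-...=+++++++++++++++++++-..-+++++++++++++++++++++++:.:=+++++++++++#%%%%%%%#-=+%%%%%%%%%%#
:=+++++++++-...=+++++++++++++++++++-..-+++++++++++++++++++++++:.:=++++++++++*%%%%%%%%#-=+%%%%%%%%%%#
:=+++++++++-...=+++++++++++++++++++-..-+++++++++++++++++++++++:.:=++++++++*#%%%%%%%%%#-=+%%%%%%%%%%#
:=+++++++++-...====================-..-+++++++++++++++++++++++:.:=========+##########*-=+%%%%%%%%%%#
:=+++++++++-..........................-+++++++++++++++++++++++:.........:---------------+%%%%%%%%%%#
:=++++++++++===========================+++++++++++++++++++++++=======+**###*+******#*###%%%%%%%%%%%#
:=+++++++++++++++++++++++++++++++++++++++++++++++++++++++++++++++++*%%%%%%%%%%%%%%%%%%%%%%%%%%%@@%%#
```

send_rows(targets="0 0 -13 0 255; 0 0 -26 0 255; 26 0 -26 0 255; 53 0 -26 0 255; 53 0 -26 0 255; 53 0 0 0 255; 53 0 0 0 255; 46 0 0 0 255; 39 0 0 0 255; 33 0 0 0 255; 27 0 0 0 255; 22 0 0 0 255; 17 0 0 0 255; 12 0 0 0 255; 8 0 0 0 255; 4 0 0 0 255; 0 0 0 0 255; 0 0 0 0 255; 0 0 -13 0 255; 0 0 -26 0 255")

```text
time: 42.4
ee_pos: [0.4731, 0.3179, 0.0635]
tcp_rot: [180.0, -0.0, -138.5]
wrist_force: [0.0, -0.5, -0.4]
opening: 0.0001
grasp_force: 0.0
```

send_rows(targets="20 18 -60 0 255; 50 36 -100 0 255; 56 36 -160 0 255; 56 36 -178 0 255; 56 36 -178 0 255; 56 36 -178 0 255")

```text
time: 43.15
ee_pos: [0.4072, 0.3075, 0.2395]
tcp_rot: [180.0, -0.1, -138.5]
wrist_force: [-0.2, 0.3, 0.4]
opening: 0.0003
grasp_force: 0.0
```

```bash
python3 -c "
from h import *
show('t2')"
```

```text
[0.4072 0.3075 0.2395] [ 0.1154 -0.4744  0.5042]
+*##########**************************#########################*************************##%%%%%%%###
+*#########*+------------------------=*######################*+------------------------=+#%%%%%%%###
+*#########*=--=+*********++******+=--*######################*=--++**********+*******+--+#%%%%%%%%##
+*#########*+-=*###################*=-+######################*=-=*###################*=-+#%%%%%%%%##
+*#########*=-=+******************#*==*#######################+-=*#####%%%%%%%%%%%%%#*=-+#%%%%%%%%##
+*#########*=-:::::::::::::::-:--+**==*#######################+-=*###################+--*#%%%%%%%%##
+*#########*=::.................:=**==*#######################+-+**+=-----------------:-*#%%%%%%%%##
+*#########*=-:..................-++==*#######################+-=++-:::::::::::::::::::-+#%%%%%%%%##
+*#########*=-:..................-++==*######################*=-==-:..................:-+#%%%%%%%%##
+*##########+-:::::---::::---:::::=+==*#######################+---:...................:-+#%%%%%%%%##
+*##########+-::::-*%#+::=*%#=::::=+==*##
[... 1682 characters left out ...]
#####*=-=*##########%%%%%%%%#*==*#%%%%%%%%%%%%%%%%%%%%%#+=+#%%%%%%%%%%%%%%%%%%%*==*#%%%%%%%%##
+*##########+-=*######%%%%%%%%%%%%#*==*#%%%%%%%%%%%%%%%%%%%%%#+=+#%%%%%%%%%%%%%%%%%%%*==*#%%%%%%%%##
+*##########+-=*######%%%%%%%%%%%%#*==*#%%%%%%%%%%%%%%%%%%%%%#+=+#%%%%%%%%%%%%%%%%%%%*==*#%%%%%%%%##
+*#########*=-=*##################*+-=*#%%%%%%%%%%%%%%%%%%%%%#+-+*###################*==*#%%%%%%%%##
+*##########+------------------------=*#%%%%%%%%%%%%%%%%%%%%%#=--=======================*#%%%%%%%%##
+*###########*+++++******+++++++******##%%%%%%%%%%%%%%%%%%%%%#*+************+**********##%%%%%%%%%##
+*#%%%%##%%%#######%%%%%%######%%%%%%%%%%%%%%%%%%%%%%%%%%%%%%%%%%%%%%%%%%%%%%%%%%%%%%%%%%%%%%%%%%%%#
```

send_rows(targets="-3 -36 60 0 255; -3 -36 120 0 255; -3 -36 152 0 255; -3 -36 165 0 255; -3 -36 178 0 255; -3 -36 178 0 255; -10 -36 178 0 255; -17 -36 178 0 255; -23 -36 178 0 255; -29 -36 178 0 255; -34 -36 178 0 255; -39 -36 178 0 255; -44 -36 178 0 255; -48 -36 178 0 255; -52 -36 178 0 255; -56 -36 178 0 255; -56 -36 178 0 255; -56 -36 178 0 255; -56 -36 165 0 255; -56 -36 140 0 255")

```text
time: 45.7
ee_pos: [0.4727, 0.3175, 0.1011]
tcp_rot: [180.0, -0.1, -138.5]
wrist_force: [0.7, 0.4, 0.9]
opening: 0.0
grasp_force: 0.0
```

send_rows(targets="-15 35 0 0 255; -43 70 0 0 255; -43 70 10 0 255; -43 70 25 0 255; -43 70 39 0 255; -43 70 39 0 255; -36 70 39 0 255; -30 70 39 0 255; -24 70 39 0 255; -18 70 39 0 255; -13 70 39 0 255; -8 70 39 0 255; -3 70 39 0 255; 2 70 39 0 255; 6 70 39 0 255; 10 70 39 0 255; 10 70 39 0 255; 10 70 39 0 255; 10 70 25 0 255; 10 70 0 0 255")

```text
time: 48.2
ee_pos: [0.419, 0.3634, 0.1012]
tcp_rot: [180.0, -0.1, -138.5]
wrist_force: [-0.4, 0.7, -0.2]
opening: 0.0
grasp_force: 0.0
```

send_rows(targets="30 -18 -60 0 255; 51 -34 -120 0 255; 51 -34 -140 0 255; 51 -34 -140 0 255; 51 -34 -140 0 255; 51 -34 -140 0 255")

```text
time: 48.95
ee_pos: [0.4033, 0.3044, 0.2395]
tcp_rot: [180.0, -0.1, -138.5]
wrist_force: [-0.3, 0.1, 0.2]
opening: -0.0001
grasp_force: 0.0
```

```bash
python3 -c "
from h import *
show('t3')"
```

```text
[0.4033 0.3044 0.2395] [ 0.6716  0.3203 -0.0032]
+*##########**************************#########################*************************##%%%%%%%###
+*#########*+------------------------=+#######################+------------------------=+#%%%%%%%###
+*#########*+-=++++*******++++++**+=--+######################*=--=+++*******++++*****+--+#%%%%%%%%##
+*##########+-+*###################*--+######################*=-=*###############%%##*=-+#%%%%%%%%##
+*##########+-=+******************#*=-+######################*=-=*###########%%%%%%%#*=-+#%%%%%%%%##
+*#########*+-::::::::::::::::::-+**==+######################*=-=*##*****************=--*#%%%%%%%%##
+*#########*=-:.................:=*+==+#######################+-=**+-----------------::-*#%%%%%%%%##
+*#########*=-:..................-++=-+#######################+-=++-.................::-+#%%%%%%%%##
+*#########*=::..................-++=-+#######################+-==-:..................:-+#%%%%%%%%##
+*#########*=-:::::-==::::-==::::-++==*#######################+-=+-:..................:-+#%%%%%%%%##
+*#########*=-::::-*%%+::-*%#=:::-++-=*##
[... 1682 characters left out ...]
#####*=-=*######%%%%%%%%%%%%#*==*#%%%%%%%%%%%%%%%%%%%%%#+-+#%%%%%%%%%%%%%%%%%%%*==+#%%%%%%%%##
+*#########*=-=*#######%%%%%%%%%%%#*==*#%%%%%%%%%%%%%%%%%%%%%#+=+#%%%%%%%%%%%%%%%%%%%*==*#%%%%%%%%##
+*#########*=-=*#####%%%%%%%%%%%%%#+-=*#%%%%%%%%%%%%%%%%%%%%%#+=+#%%%%%%%%%%%%%%%%%%%*==*#%%%%%%%%##
+*##########=-=**#################*+-=*#%%%%%%%%%%%%%%%%%%%%%#+==*###################*==*%%%%%%%%%##
+*##########+------------------------=*#%%%%%%%%%%%%%%%%%%%%%#+---====================-=*#%%%%%%%%##
+*###########*++*********++***********#%%%%%%%%%%%%%%%%%%%%%%#**++**********+***********#%%%%%%%%%##
+*#%%%%#############%%%%%%#%%%%%%%%%%%%%%%%%%%%%%%%%%%%%%%%%%%%%%%%%%%%%%%%%%%%%%%%%%%%%%%%%%%%%%%%#
```

send_rows(targets="-8 -36 60 0 255; -8 -36 120 0 255; -8 -36 165 0 255; -8 -36 180 0 255; -8 -36 180 0 255; -8 -36 180 0 255; -15 -36 180 0 255; -22 -36 180 0 255; -28 -36 180 0 255; -32 -36 180 0 255; -36 -36 180 0 255; -40 -36 180 0 255")

```text
time: 50.5
ee_pos: [0.4576, 0.3041, 0.0606]
tcp_rot: [180.0, -0.0, -138.5]
wrist_force: [-0.4, 1.4, 0.2]
opening: 0.0001
grasp_force: 0.0
```

send_rows(targets="32 0 0 0 255; 32 0 0 0 255; 32 0 12 0 255; 32 0 23 0 255; 32 0 23 0 255; 25 0 23 0 255; 18 0 23 0 255; 12 0 23 0 255; 6 0 23 0 255; 1 0 23 0 255; -4 0 23 0 255; -9 0 23 0 255; -13 0 23 0 255; -17 0 23 0 255; -21 0 23 0 255; -21 0 23 0 255; -21 0 23 0 255; -21 0 10 0 255; -21 0 -5 0 255; -21 0 -5 0 255")

```text
time: 53.0
ee_pos: [0.4739, 0.3183, 0.0673]
tcp_rot: [-180.0, 0.1, -138.5]
wrist_force: [-0.6, 0.7, 0.2]
opening: 0.0001
grasp_force: 0.0
```

send_rows(targets="-15 35 0 0 255; -43 70 0 0 255; -43 70 0 0 255; -43 70 15 0 255; -43 70 28.5 0 255; -43 70 28.5 0 255; -36 70 28.5 0 255; -30 70 28.5 0 255; -24 70 28.5 0 255; -18 70 28.5 0 255; -13 70 28.5 0 255; -8 70 28.5 0 255; -3 70 28.5 0 255; 2 70 28.5 0 255; 6 70 28.5 0 255; 10 70 28.5 0 255; 10 70 28.5 0 255; 10 70 28.5 0 255; 10 70 15 0 255; 10 70 0 0 255")

```text
time: 55.5
ee_pos: [0.4194, 0.3637, 0.0669]
tcp_rot: [-180.0, 0.0, -138.5]
wrist_force: [-0.3, 0.2, 1.0]
opening: -0.0004
grasp_force: 0.0
```

send_rows(targets="30 -18 -60 0 255; 51 -34 -120 0 255; 51 -34 -175 0 255; 51 -34 -175 0 255; 51 -34 -175 0 255; 51 -34 -175 0 255")

```text
time: 56.25
ee_pos: [0.4032, 0.3042, 0.2395]
tcp_rot: [180.0, -0.1, -138.5]
wrist_force: [0.3, 0.2, -0.4]
opening: 0.0001
grasp_force: 0.0
```

```bash
python3 -c "
from h import *
show('t4')"
```

```text
[0.4032 0.3042 0.2395] [ 0.9219  0.5736 -0.2836]
+*##########**************************#########################*************************##%%%%%%%###
+*#########*+------------------------=+######################*+------=-===-==----------=+##%%%%%%###
+*#########*+-=++++*******+++*++**+=--+######################*=--=++**********+++***++--+#%%%%%%%%##
+*##########+-=####################*=-+######################*=-=*###################*=-+#%%%%%%%%##
+*#########*+-=**##################*=-+######################*=-=*######%%%%%%%%%%%%#*=-+#%%%%%%%%##
+*#########*=-:-----------------=+**=-+######################*=-=*###################+--+#%%%%%%%%##
+*#########*=-::...:.::::::.:::::=*+=-+######################*=-=*#*+++++++++++++++++=--*#%%%%%%%%##
+*#########*=-:..................-++==*#######################+-=++-:::::::::::::::::::-+#%%%%%%%%##
+*#########*=::..................-++==*#######################+-==-:..................:-+#%%%%%%%%##
+*#########*=:..::::::::.:::::..:-++==*#######################+--=:...................:-+#%%%%%%%%##
+*#########*=::::::+##=::-+#*-:::-++==*##
[... 1682 characters left out ...]
#####*=-=*###########%%%#%%%#*==*#%%%%%%%%%%%%%%%%%%%%%#+-+#%%%%%%%%%%%%%%%%%%#*==*#%%%%%%%%##
+*#########*=-=*######%%%%%%%%%%%%#*==*#%%%%%%%%%%%%%%%%%%%%%#+=+#%%%%%%%%%%%%%%%%%%%*==*#%%%%%%%%##
+*#########*=-=*#####%%%%%%%%%%%%%#*-=*#%%%%%%%%%%%%%%%%%%%%%#+=+#%%%%%%%%%%%%%%%%%%%*==*#%%%%%%%%##
+*##########=-=*##################*+-=*#%%%%%%%%%%%%%%%%%%%%%#+==*###################*==*%%%%%%%%%##
+*##########+-----------------=====--=+#%%%%%%%%%%%%%%%%%%%%%#+--=======================*%%%%%%%%%##
+*##########**+++++++++++++++++*******##%%%%%%%%%%%%%%%%%%%%%#*++***********++*********##%%%%%%%%%##
+*#%%%%##############%%%%##%%%%%%%%%%%%%%%%%%%%%%%%%%%%%%%%%%%%%%%%%%%%%%%%%%%%%%%%%%%%%%%%%%%%%%%%#
```

Right wheel now shows 4, squarely up. The left wheel's stroke skipped over a rib that had leaned too far, so I'll repeat it slightly lower.

send_rows(targets="-60 34 60 0 255; -104 34 120 0 255; -104 34 176 0 255; -104 34 176 0 255; -104 34 190 0 255; -104 34 204.5 0 255; -104 34 204.5 0 255; -96 34 204.5 0 255; -90 34 204.5 0 255; -84 34 204.5 0 255; -78 34 204.5 0 255; -73 34 204.5 0 255; -68 34 204.5 0 255; -63 34 204.5 0 255; -58 34 204.5 0 255; -54 34 204.5 0 255; -49 34 204.5 0 255; -49 34 204.5 0 255; -49 34 204.5 0 255; -49 34 176 0 255")

```text
time: 58.8
ee_pos: [0.4172, 0.3617, 0.065]
tcp_rot: [180.0, -0.0, -138.5]
wrist_force: [-0.6, 0.1, -1.4]
opening: 0.0004
grasp_force: 0.0
```

send_rows(targets="0 0 0 0 255; 25 -17 -60 0 255; 49 -34 -120 0 255; 49 -34 -176 0 255; 49 -34 -176 0 255; 49 -34 -176 0 255; 49 -34 -176 0 255")

```text
time: 59.68
ee_pos: [0.4032, 0.3041, 0.2388]
tcp_rot: [180.0, -0.2, -138.5]
wrist_force: [0.0, 0.2, -0.2]
opening: 0.0001
grasp_force: 0.0
```

```bash
python3 -c "
from h import *
show('t5')" | cut -c1-40
```

```text
[0.4032 0.3041 0.2388] [ 0.3725 -0.2983 
+*##########**************************##
+*##########+------------------------=*#
+*##########+--++*********++++****+=--+#
+*##########+-=*****************###*=-+#
+*#########*=-:------------------+**=-+#
+*#########*=-::................:=++=-+#
+*#########*=-:.................:-++=-+#
+*#########*=::......::::::......-++==*#
+*#########*=-:..:::-+++++++=:...-++==*#
+*#########*=-::::::+###%%%@#=:::-++==*#
+*#########*=-::::::-=++++#@%+::::=+-=*#
+*##########+-:::::-*#%%%%@@%+:::-++==*#
+*##########+-:::::-=++++*%@%+:::-++==+#
+*##########+-:::::-=++++*%@%+-::-++=-+#
+*##########*+-:---=#@@@@@@%#=----+****#
+*#########%%#+-----=++++++==-----+#%%##
+*##########*+=-:::::::-----------+**+*#
+*#########*=-:::::::::::::::::::-=+==*#
+*#########*=::.................:-++==*#
+*#########*=-:............:....:-=+==*#
+*##########=:....:-++-:::=++-:::-==-=*#
+*##########=:..:::=#%*-:-*%#+::::==-=+#
+*##########+-:::.:=#%#===*%%+::::==-=+#
+*#########*+-:::.:-*%%%%%%%%+:..:=+==+#
+*#########*+---:...:-====+##*:..-++==+#
+*##########+-=+=:::::::::=*#*-::-++==+#
+*#########*=-=*#**********###****#*==*#
+*#########*=-=*#########%%%%%%%%%#*==*#
+*#########*=-=*######%%%%%%%%%%%%#*==*#
+*##########=-=*######%%%%%%%%%%%%#*==*#
+*##########+-=**#################*+-=+#
+*##########+-------=======-=======--=+#
+*###########**+**********+++*********##
+*#%%%%############%%%%%%%%%%%%%%%%%%%%%
```

send_rows(targets="-60 34 60 0 255; -90 34 120 0 255; -90 34 176 0 255; -90 34 176 0 255; -90 34 190 0 255; -90 34 204 0 255; -90 34 204 0 255; -86 34 204 0 255; -82 34 204 0 255; -78 34 204 0 255; -73 34 204 0 255; -68 34 204 0 255; -63 34 204 0 255; -58 34 204 0 255; -54 34 204 0 255; -51 34 204 0 255; -49 34 204 0 255; -49 34 204 0 255; -49 34 204 0 255")

```text
time: 62.1
ee_pos: [0.4177, 0.3623, 0.0367]
tcp_rot: [-180.0, -0.0, -138.5]
wrist_force: [0.1, 0.3, -0.2]
opening: -0.0002
grasp_force: 0.2
```

```bash
python3 -c "
from h import *
show('t6')" | cut -c1-40
```

```text
[0.4177 0.3623 0.0367] [-0.7345  0.7096 
.......................:::..............
.......................:::..............
.......................:::..............
.......................:::..............
++++=::................:::..............
+##%%#*=.....:::.......:::.......:::....
+##%%%%#-............:-:::=:............
+##%%%%%#=:........:-++:::++-:........:+
+##%%%%%%#=.....:-=+**+:.:+*++=-......=#
+##%%%%%%%*:....:=++++=..:=++++=:.....=#
*##%%%%%%%#-.....=++++=..:=++++-.....:=#
+##%%%%%%%%=:....-++++=:.:=++++-.....:=#
+##%%%%%%%%*:....-++++=:.:=+++=:....::+%
+#####*#####-....:=+++=:.:++++=:....:-+#
=++++++++++*+:...:=+++=:.:++++=:....=%@%
=+++++++++++**-:.:=+++=:.:++++-.....=##%
=+++++++++++==-:::-++++:.-++++-.....-++%
=+++++++++++:..:.:-=++=:.:=++=:.......=#
=+++++++++++:..:...::::...::::........-+
=+++++++++++:.........................:+
=+++++++++++:.::...................:..:+
=+++++++++++:.:-...................-..:+
=+++++++++++:.:-....:++:...:++:....-:.:+
=+++++++++++:.:=:...:*#-...-#*:...:-:.:+
=+++++++++++:.:=:...:*#=---=#*:...:=..:+
=+++++++++++:.:=:....=******#+....:=:.:+
=+++++++++++:.:============+*+======..:+
=+++++++++++:.:=+++++++++++++++++++=::-+
=+++++++++++:.:++++++++++++++++++++=--=*
=+++++++++++:.:+++++++++++++++#####*--+%
=+++++++++++:..=============+######+--+%
=+++++++++++:...............:---------+%
=+++++++++++==============+++*********#%
=+++++++++++++++++++++++++*%%%%%%%%%%%%%
```

send_rows(targets="0 0 -13 0 255; 0 0 -28 0 255; 25 -17 -90 0 255; 49 -34 -150 0 255; 49 -34 -204 0 255; 49 -34 -204 0 255; 49 -34 -204 0 255; 49 -34 -204 0 255")

```text
time: 63.15
ee_pos: [0.4032, 0.3042, 0.2395]
tcp_rot: [180.0, -0.1, -138.5]
wrist_force: [-0.2, -0.3, -0.5]
opening: 0.0003
grasp_force: 0.0
```

```bash
python3 -c "
from h import *
show('t7')" | cut -c1-40
```

```text
[0.4032 0.3042 0.2395] [ 0.0015 -0.4742 
+*##########**************************##
+*#########*+------------------------=+#
+*#########*+-=++++*******++++++**+=--+#
+*##########+-=####################*=-+#
+*#########*+-=*###################*=-+#
+*#########*=--=================+*#*=-+#
+*#########*=:::::::::::::::::::-=**=-+#
+*#########*=-:..................-++==*#
+*#########*=::..................-++==*#
+*#########*=:......:::::::::....-++==*#
+*#########*=::::::-+####%##+-:::-++==*#
+*#########*=-:::::-+#####%@%+:::-=+==*#
+*##########+-::::::-====+#@%+:::-++=-+#
+*##########+-::::-=*%%%%%@@#=:::-++==*#
+*##########*+-:----+***##%@%+-::-+*++*#
+*#########%%#+-:-----===+%@%+----+#%%##
+*##########*+=-::-=*#%%%%@@#+----+****#
+*#########*=-:::::-+*#####*+-----====*#
+*#########*=-::::::::::::-::::::-++==*#
+*#########*=::::::::::::::::::::-++==*#
+*#########*=-:::::::::::::::::::-=+==*#
+*##########+-:..................:==-=*#
+*##########+-::....:-:...::-:...:==-=*#
+*##########+-::...:+*+-..-**=:..:==-=*#
+*#########*=---:..:+%#+==+#%*:..-++==+#
+*#########*+-=+=:::=*#####%%*-::-++==+#
+*#########*=-=************###****#*==*#
+*#########*=-=*###########%%%#%%%#*==*#
+*#########*=-=*#######%%%%%%%%%%%#*==*#
+*#########*=-=*######%%%%%%%%%%%%#*-=*#
+*##########=-=*##################*+-=+#
+*##########+--------------------=---=+#
+*##########**+++++++++**++++*+*******##
+*#%%%%##############%%%%##%%%%%%%%%%%%%
```

send_rows(targets="-60 34 60 0 255; -104 34 120 0 255; -104 34 176 0 255; -104 34 190 0 255; -104 34 204.5 0 255; -104 34 204.5 0 255; -98 34 204.5 0 255; -92 34 204.5 0 255; -86 34 204.5 0 255; -81 34 204.5 0 255; -76 34 204.5 0 255; -71 34 204.5 0 255; -66 34 204.5 0 255; -61 34 204.5 0 255; -57 34 204.5 0 255; -53 34 204.5 0 255; -49 34 204.5 0 255; -49 34 204.5 0 255; -49 34 190 0 255; -49 34 176 0 255")

```text
time: 65.7
ee_pos: [0.4176, 0.3622, 0.0655]
tcp_rot: [180.0, 0.0, -138.5]
wrist_force: [-0.1, 0.3, -0.3]
opening: -0.0001
grasp_force: 0.0
```

send_rows(targets="0 0 0 0 255; 25 -17 -60 0 255; 49 -34 -120 0 255; 49 -34 -176 0 255; 49 -34 -176 0 255; 49 -34 -176 0 255; 49 -34 -176 0 255")

```text
time: 66.58
ee_pos: [0.4032, 0.3042, 0.2387]
tcp_rot: [180.0, -0.2, -138.5]
wrist_force: [0.1, -0.4, 0.7]
opening: -0.0001
grasp_force: 0.0
```

```bash
python3 -c "
from h import *
show('t8')" 
```

```text
[0.4032 0.3042 0.2387] [ 0.752  -0.3981 -0.2372]
+*##########**************************#########################*************************##%%%%%%%###
+*##########+------------------------=*#######################+------------------------=+#%%%%%%%%##
+*##########+--++*********+*++*****=--+######################*=-=++**********+*******+--+#%%%%%%%%##
+*##########+-=*###################*=-+######################*=-=*###################*=-+#%%%%%%%%##
+*#########*=--==================+**=-+######################*=-=*######%%%%%%%%%%%%#*=-+#%%%%%%%%##
+*#########*=-:::::::::::::::::::=**=-+######################*+-=*###################*--*#%%%%%%%%##
+*#########*=-:.................:=++==*#######################+-=*#*++++++++++++++++=-:-+#%%%%%%%%##
+*#########*=::..................-++==*#######################+-=++-:::::::::::::::::::-+#%%%%%%%%##
+*#########*=-:....::-------::...-++==*#######################+-==-:..................:-+#%%%%%%%%##
+*#########*=-::::::+#%%%%%%*-:::-++==*#######################+-==-:..................:-+#%%%%%%%%##
+*#########*=-::::::-++++*%@%+:::-=+-=*##
[... 1682 characters left out ...]
#####*=-=*#############%##%##*==*#%%%%%%%%%%%%%%%%%%%%%#+=+#%%%%%%%%%%%%%%%%%%%*==+#%%%%%%%%##
+*#########*=-=*#######%%%%%%%%%%%#*==*#%%%%%%%%%%%%%%%%%%%%%#+=+#%%%%%%%%%%%%%%%%%%%*==*#%%%%%%%%##
+*##########=-=*#######%%%%%%%%%%%#*==*#%%%%%%%%%%%%%%%%%%%%%#+=+#%%%%%%%%%%%%%%%%%%%*==*%%%%%%%%%##
+*##########+-=**#################*+-=+#%%%%%%%%%%%%%%%%%%%%%#+-=*###################*==*#%%%%%%%%##
+*##########+---------===--========--=+#%%%%%%%%%%%%%%%%%%%%%#+--=====================-=*#%%%%%%%%##
+*###########**+**********************##%%%%%%%%%%%%%%%%%%%%%#*+***********************##%%%%%%%%%##
+*#%%%%###########%%%%%%%%%%%%%%%%%%%%%%%%%%%%%%%%%%%%%%%%%%%%%%%%%%%%%%%%%%%%%%%%%%%%%%%%%%%%%%%%%#
```

Left wheel reads 2, about 10° short; a short trimming stroke as before.

send_rows(targets="-60 34 60 0 255; -90 34 120 0 255; -90 34 176 0 255; -90 34 176 0 255; -90 34 190 0 255; -90 34 204 0 255; -90 34 204 0 255; -86 34 204 0 255; -82 34 204 0 255; -78 34 204 0 255; -73 34 204 0 255; -68 34 204 0 255; -63 34 204 0 255; -58 34 204 0 255; -54 34 204 0 255; -51 34 204 0 255; -48 34 204 0 255; -48 34 204 0 255; -48 34 204 0 255")

```text
time: 69.0
ee_pos: [0.4169, 0.3616, 0.0366]
tcp_rot: [-180.0, -0.0, -138.5]
wrist_force: [-0.1, 0.2, 0.6]
opening: 0.0001
grasp_force: 0.0
```

send_rows(targets="0 0 -13 0 255; 0 0 -28 0 255; 25 -17 -90 0 255; 48 -34 -150 0 255; 48 -34 -204 0 255; 48 -34 -204 0 255; 48 -34 -204 0 255; 48 -34 -204 0 255")

```text
time: 70.0
ee_pos: [0.4032, 0.3042, 0.2395]
tcp_rot: [180.0, -0.1, -138.5]
wrist_force: [0.4, 0.2, 0.8]
opening: 0.0001
grasp_force: 0.0
```

```bash
python3 - <<'E'
from h import *
show('t9')
# button: brightest round thing near own x +60..75
T=pose();w=cv2.imread('pics/t9.png');a=np.radians(41.5);ex=np.array([np.cos(a),np.sin(a)]);ey=np.array([-ex[1],ex[0]])
for p in (.055,.065,.075): 
    q=np.r_[np.array([.4465,.3406])+ex*p,.06,1];m=camera_model('wrist');c=m['K']@(np.linalg.inv(T@m['T_tool_cam'])@q)[:3];print(p,c[:2]/c[2])
t=cv2.imread('pics/top0.png');g=cv2.cvtColor(t,cv2.COLOR_BGR2GRAY)
for c in blobs(g[215:235,145:165]>205,4): print('top btn',cv2.minEnclosingCircle(c),cast('top',np.array(cv2.minEnclosingCircle(c)[0])+[145,215],.06))
E
```

```text
[0.4032 0.3042 0.2395] [ 0.6253 -0.1381 -0.0406]
+*##########**************************########################**************************##%%%%%%%###
+*#########*+------------------------=+######################*+------------------------=+#%%%%%%%%##
+*#########*+-=++++*******++++++**+=--+######################*=--=++**********+++***++--+#%%%%%%%###
+*##########+-=####################*=-+######################*=-=*###################*=-+#%%%%%%%%##
+*#########*+-=*###################*=-+#######################=-=*######%%%%%%%%%%%%#*=-+#%%%%%%%###
+*#########*=--=+++++++++++++++++*#*=-+######################*=-=*###################*--+#%%%%%%%%##
+*#########*=-::::::::::::::::::-+**=-+######################*+-=*#*+++++++++++++++++=--*#%%%%%%%%##
+*#########*=::..................-++==*#######################+-=++-:::::::::::::::::::-+#%%%%%%%%##
+*#########*=-:..................-++==*#######################+-==-:..................:-+#%%%%%%%%##
+*#########*=-:......:::::::.....-++==*#######################+--=:...................:-+#%%%%%%%%##
+*#########*=:.:::::=*******=::::-++==*##
[... 1853 characters left out ...]
%%%%%%%%%*==*#%%%%%%%%##
+*#########*=-=*######%%%%%%%%%%%%#*==*#%%%%%%%%%%%%%%%%%%%%%#+=+#%%%%%%%%%%%%%%%%%%%*==*#%%%%%%%%##
+*##########=-=*##################*+-=+#%%%%%%%%%%%%%%%%%%%%%#+==*###################*==*%%%%%%%%%##
+*##########+-------------------==---=+#%%%%%%%%%%%%%%%%%%%%%#+--=====================-=*%%%%%%%%%##
+*##########**++++++++++*++++++*******##%%%%%%%%%%%%%%%%%%%%%#*+************++*********##%%%%%%%%%##
+*#%%%%###############%%%##%%%%%%%%%%%%%%%%%%%%%%%%%%%%%%%%%%%%%%%%%%%%%%%%%%%%%%%%%%%%%%%%%%%%%%%%#
0.055 [270.789  271.4809]
0.065 [270.8131 279.6429]
0.075 [270.8369 287.6804]
top btn ((9.642857551574707, 9.357142448425293), 2.720018148422241) [[0.5012 0.3887 0.06  ]]
```

```bash
python3 - <<'E'
from h import *
T=np.load('w14.npy');w=cv2.imread('pics/w14.png');g=cv2.cvtColor(w,cv2.COLOR_BGR2GRAY)
for c in blobs(g[170:200,452:486]>225,10):
    (u,v),r=cv2.minEnclosingCircle(c);p=cast('wrist',(u+452,v+170),.062,T)[0];print(u+452,v+170,r,p)
to([.5005,.3885,.08]);to([.5005,.3885,.03])
E
```

```text
468.5 184.5 7.648629188537598 [0.5004 0.3871 0.062 ]
shift [-129.1   -1.4  159.1] turn None
shift [-129.2   -1.4  209.1] turn None
```

send_rows(targets="-60 -1 60 0 255; -129 -1 110 0 255; -129 -1 150 0 255; -129 -1 185 0 255; -129 -1 200 0 255; -129 -1 208 0 255; -129 -1 208 0 255; -129 -1 212 0 255; -129 -1 212 0 255")

```text
time: 71.18
ee_pos: [0.5012, 0.3893, 0.0296]
tcp_rot: [-180.0, 0.1, -138.5]
wrist_force: [0.3, -0.1, 0.0]
opening: 0.0001
grasp_force: 0.0
```

send_rows(targets="0 0 2 0 255; 0 0 4 0 255; 0 0 4 0 255; 0 0 4 0 255")

```text
time: 71.68
ee_pos: [0.5009, 0.3891, 0.0247]
tcp_rot: [-180.0, -0.0, -138.5]
wrist_force: [0.9, 0.4, -0.7]
opening: 0.0001
grasp_force: 0.0
```

send_rows(targets="0 0 1 0 255; 0 0 2 0 255; 0 0 2 0 255")

```text
time: 72.05
ee_pos: [0.501, 0.3892, 0.0228]
tcp_rot: [-180.0, 0.0, -138.5]
wrist_force: [-0.3, 0.5, 2.2]
opening: 0.0001
grasp_force: 0.7
```

send_rows(targets="0 0 1 0 255; 0 0 2 0 255; 0 0 2 0 255")

```text
time: 72.42
ee_pos: [0.501, 0.3892, 0.0208]
tcp_rot: [-180.0, 0.0, -138.5]
wrist_force: [0.3, -0.5, 3.0]
opening: 0.0001
grasp_force: 1.3
```

send_rows(targets="0 0 1 0 255; 0 0 2 0 255; 0 0 2 0 255")

```text
time: 72.8
ee_pos: [0.501, 0.3892, 0.0188]
tcp_rot: [-180.0, 0.0, -138.5]
wrist_force: [0.4, 1.3, 4.1]
opening: 0.0001
grasp_force: 1.8
```

send_rows(targets="0 0 1 0 255; 0 0 2 0 255; 0 0 2 0 255; 0 0 2 0 255")

```text
time: 73.3
ee_pos: [0.5011, 0.3893, 0.0185]
tcp_rot: [-180.0, 0.1, -138.5]
wrist_force: [-3.4, -2.9, 15.8]
opening: 0.0001
grasp_force: 7.4
```

send_rows(targets="0 0 -10 0 255; 0 0 -40 0 255; 0 0 -90 0 255; 60 0 -150 0 255; 131 0 -221 0 255; 131 0 -221 0 255; 131 0 -221 0 255; 131 0 -221 0 255")

```text
time: 74.3
ee_pos: [0.4029, 0.3024, 0.2372]
tcp_rot: [180.0, -0.0, -138.5]
wrist_force: [0.4, 0.2, -0.7]
opening: 0.0002
grasp_force: 0.0
```

```bash
python3 - <<'E'
from h import *
T=pose();w=camera('wrist');t=camera('top');np.save('fin.npy',T)
cv2.imwrite('pics/fin.png',np.hstack([cv2.resize(w,(440,330)),cv2.resize(t[130:278,135:300],(360,330),interpolation=cv2.INTER_CUBIC)]))
E
```

```text
(no output)
```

View pics/fin.png

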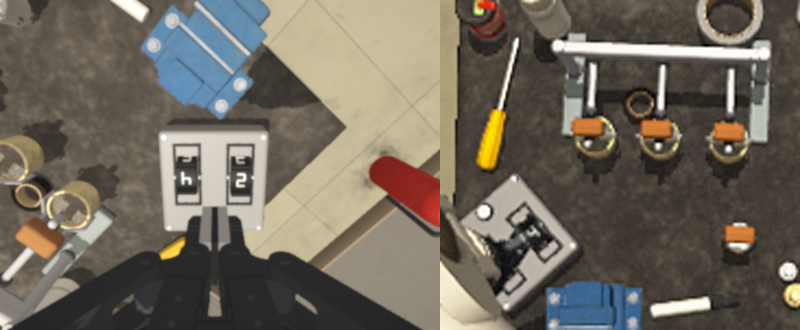

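The final view shows all three cups hanging at (588,128), (660,130) and (729,132), and the steel cup upright at (739,236). The wheels read 2 on the left at (240,180) and 4 on the right at (187,178), seen here upside down. The arm is clear, so I'm handing in.

```bash
python3 -c "
from workcell import ticket
print(ticket.job_done())"
```

```text
the job is handed in; nothing more can be done
None
```

The job is handed in, though it returned no verdict: all three brass cups hang on their own hooks, the steel cup stands on the bench, the wheels read 2 and 4, and the start button was pressed fully and released.

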